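# Set the vortex mixer's speed and hold a tube down on its touch-start cup

## Task

Turn the vortex mixer's speed dial to 7. Then take the tall tube out of the rack, set it upright in the mixer's rubber cup, tip in the middle, press it straight down until the sprung cup is fully down on its stop, and finish the program still holding the tube there, upright and steady: firmly, but without forcing it and with only the tube touching the mixer. Leave the other tubes, the bottle and the tip box as they stand.

Things in the scene. Friction and masses are not known exactly. Their poses are not given: they have to be found in the camera images.
- mixer: vortex mixer, fixed: white wedge housing on a blue base, 232 x 160 mm. Origin: centre of its footprint; x from low front (dial) to high rear (cup), z up. The panel slopes up to +x at 20 degrees, 50 mm high at x = -110, 97 mm at x = +20; level deck behind. Dial axis at x = -50, y = 0, z = 72 mm on the panel, square to it. Cup over x = 65, y = 0. Front faces the robot, yaw within 0.35 rad.
- dial (a joint): speed dial: round black knob, 38 mm diameter, 27 mm off the panel, white index line from axis to rim. Rad, 0 with the index at the scale's 0, growing clockwise seen from above. 11 black ticks on the panel are 0 to 10, 27 degrees (0.471 rad) apart; 0, 5, 10 are longer; 5 points up the slope (mixer +x); 7, the second tick clockwise past it, is 3.299 rad. Ends 0 and 4.712; stays where left, 0.03 N m.
- dial_top (a point): centre of the knob's top face, on its axis, 27 mm off the panel; z along the knob's axis, away from the panel; it turns with the knob
- cup (a joint): sprung travel of the mixer's rubber cup, in m: 0 at rest, growing as the cup is pressed down, 0.006 on its hard stop. It starts to move at about 3 N and takes about 9 N to reach the stop
- cup_floor (a point): centre of the cup's inner floor, 120 mm above the bench with the cup at rest; goes down with the cup. The black rubber cup is 55 mm across and 24 mm high outside, open upwards; its rim stands 19 mm above this floor; its mouth is 46 mm across inside and narrows to about 29 mm at the floor
- rack: grey three-place tube rack, fixed, 66 x 186 mm, upper face of its top plate 54 mm above the bench; origin: centre of its underside, y along the row. Holes of 32.5 mm at y = -62, 0 and +62 mm; the tubes stand on its base plate, 6 mm above the bench, in an order that varies
- tall_tube: the tall closed tube, the one to use: white, 116 mm high, 30 mm diameter, with a blue screw cap of 35 mm diameter on its top 15 mm (101 to 116 mm); the lower 17 mm taper to a flat tip of 10 mm diameter. Origin: centre of the tip; z along the tube to the cap. About 65 g
- short_tube_a: short closed tube, 80 mm high, otherwise like the tall one; stays in the rack. Origin: centre of its tip
- short_tube_b: the other short tube, 80 mm high; stays in the rack. Origin: centre of its tip
- bottle: amber reagent bottle, 72 mm diameter, 150 mm high, standing on the bench; leave it. Origin: centre of its underside
- tip_box: low closed box of pipette tips, 85 x 123 x 60 mm, standing on the bench; leave it. Origin: centre of its underside
Things that resemble listed ones, but are neither listed nor needed, are in the scene too. Leave any brown or pink look-alike of the tall_tube alone.

How it is judged:
By the outcome, as a careful person would: the job done as asked, in the order asked, and still so for the second after the job is handed in, while the arm keeps its last pose, push and grip.
It also fails if it takes over 54 s, if anything falls off the work surface, if the arm or the gripper's body presses on something with over 40 N, if the wrist force passes 120 N, or if a joint passes its speed limit or range.

## Robot

A 6-joint arm with a two-finger parallel gripper is mounted at the origin on the work surface. World frame = base frame: x ahead of the robot, y to its left, z up, the work surface at z = 0. Lengths are in mm, angles in rad, forces in N, time in s.
With the tool pointing down it reaches from about 350 to 975 mm from the base axis. Payload 7.1 kg.
Tool frame: the origin (TCP) lies on the mounting face of the last link; the fingertips stand 182 mm ahead of it and the grasp point (between the pads) lies 163 mm ahead of it (ctrl.tip_reach is the distance from the TCP to the fingertips, in mm); z points along the fingers, y is the direction in which the jaws open and shut (so a half turn about z gives the same grasp; the last joint's range is limited). The gripper opens to 88 mm and grips with 3 to 60 N. Pads are 20 mm wide; open, the fingers measure 115 mm over their backs; the gripper's body (75 mm by 178 mm) begins 61 mm behind the grasp point.
Start: joints at [1.296, 0.423, 1.63, -0, 1.089, -0.019], TCP at [158.106, 604.656, 404.675] pointing down, gripper open.
Joint ranges: [-3, 3], [-0.9, 2.11], [0.09, 2.58], [-1.31, 4.45], [0.11, 2.69], [-2.54, 2.54]. Speed limits (rad/s): [2.39, 2.39, 3.01, 3.14, 3.14, 3.14].

## Interface

Orientations are given as a rotation vector (axis times angle).
In Python, from workcell import ctrl gives the robot as it stands.
- The arm moves only by the tool jog_arm, never from a script. Its argument "steps" is a list that holds one entry, the list of rows, each a list of 7 numbers: the shift along the tool's x, y, z in m, then the turn, a rotation vector about the tool's x, y, z in degrees, then the gripper's target within -1 to 1 (shut at 1, half-way at 0, fully open at -1). A call has 1 to 20 rows; each row shifts and turns the commanded pose from where the row before left it, along the tool's axes as they then stand; what a row does not reach is not made up. A row lasts 1/12 s, in which the tool goes at most 41.7 mm and 7.16 degrees, less where a joint would pass 70% of its speed; a pose out of reach is approached as far as the arm can. A call is refused whole if a number of a shift passes 0.0417 or a number of a turn 7.16, either way. A call with a gripper value outside its range is refused whole. The fingers move at their own pace and stop on an object; the grip force is fixed at half the most. Time passes only in rows, so rows that do not move let the fingers close. It gives the time, the measured TCP pose, the force and the opening at its end, in the units of the state.
- ctrl.get_obs(): the state, without advancing time (a new reading comes with each control period).
- ctrl.get_image(name): name is "scene" or "top"; returns the picture (420x560x3 uint8, red, green, blue); there is no depth.
- ctrl.camera_info(name): a dict with "fx", "fy", "cx", "cy" (pixels), "dist" ([k1, k2, p1, p2, k3] as OpenCV has them; the pictures are not rectified), "origin" and "attitude" of the camera in the world. Camera axes: x right, y down, z forward; pixel columns grow to the right and rows downward; lengths in mm; the calibration is good to about 2 mm. A picture is of the moment at which its call begins. camera_info takes no time and is no camera call.
- ctrl.close_job(): hands the job in, once; it reports no verdict.
Trained networks look in the newest picture that a camera, given by its name, has taken for a name from the list of things; names that differ only in an ending like _2 or _b are one class to them, and where a whole thing is asked for, a point or a joint stands for the part that bears it (a point fixed in the world has none). Each returns a list of dicts, best first, with "p" (0 to 1); they miss things now and then, are a little off and sometimes report something else, mostly with a low value. They report only what shows in the picture. A call takes as long as a camera call. They do not tell look-alikes from the thing itself.
- ctrl.look_for(thing, camera): "bbox" ([left, top, right, bottom] in pixels, round what is visible of it).
- ctrl.trace(thing, camera): "pixels" (420x560 bool, what is visible of it) and "bbox" ([left, top, right, bottom] in pixels, round what is visible of it).
- ctrl.landmark_of(thing, camera): "uv" ([column, row] in pixels: a listed point, or the origin of a listed thing).
The state is a dict: "t": time; "qpos": joint angles; "qvel": joint speeds; "joint_torque": joint torques, N m; "ee_pos": TCP position; "orientation": TCP orientation; "ft_force": force on the tool from outside, world axes, zero at the start; "moment": the same for the moment, N m; "width": finger opening in mm.
Only numpy, scipy, OpenCV 4.12 (cv2) and the standard library are available. Lean on these libraries where they do the work, as an engineer would, in place of code of your own. Each camera call takes 0.05 s, during which the arm holds its last target.

## Working session

There is one attempt and no reset: what is moved stays moved. The work goes in short steps, Python scripts to look and compute and a tool call to move; the robot and the scene stay as the last step left them, time stands still between calls to the robot, and variables do not carry over. Pictures are saved under pics/ and viewed, and the job is handed in when it is done.

Besides the shell and the picture viewer there is one more tool, called after "Request:" in YAML: its name, and indented under it one key for each argument. jog_arm: Moves the arm, as the interface text tells. Its arguments: {"type":"object","properties":{"steps":{"type":"array"}},"required":["steps"]}

```bash
mkdir -p pics; ls; python3 - <<'E'
from workcell import ctrl
import cv2
for n in ("scene","top"):
    im=ctrl.get_image(n); cv2.imwrite(f"pics/{n}0.png",im[:,:,::-1])
    print(n,ctrl.camera_info(n))
o=ctrl.get_obs(); print(o)
E
```

```text
pics
scene {'fx': 477.03809935586656, 'fy': 477.03809935586656, 'cx': 272.3199797847186, 'cy': 203.3687918699638, 'dist': array([0.02846729, 0.        , 0.        , 0.        , 0.        ]), 'origin': array([ 900.51948474, -539.2761404 ,  867.36962211]), 'attitude': array([-2.41316109, -0.7053707 ,  0.23784144])}
top {'fx': 386.766880200672, 'fy': 386.766880200672, 'cx': 276.4443255430467, 'cy': 207.6203238918677, 'dist': array([-0.04165583,  0.        ,  0.        ,  0.        ,  0.        ]), 'origin': array([ 493.4753632 ,  -53.45561759, 1081.19393714]), 'attitude': array([-2.16929078,  2.18751767, -0.03238966])}
{'t': 0.1, 'qpos': array([ 1.29599872e+00,  4.23763350e-01,  1.63060300e+00, -1.68863822e-06,
        1.08860211e+00, -1.90143059e-02]), 'qvel': array([ 0.001286  , -0.0006807 , -0.00290406, -0.00027744,  0.00190556,
        0.0002994 ]), 'joint_torque': array([ 2.56973517e-04, -5.45614886e+01, -2.74324912e+01,  6.45685941e-02,
        1.88928290e-02, -3.66983738e-05]), 'ee_pos': array([158.04305936, 604.4290455 , 403.9840829 ]), 'orientation': array([-4.00662267e-01, -3.11573644e+00,  2.13805191e-03]), 'ft_force': array([ 0.03734826,  0.54793368, -0.65419203]), 'moment': array([-0.05488503, -0.01502802,  0.04235491]), 'width': 87.76704170963207}
```

View pics/scene0.png

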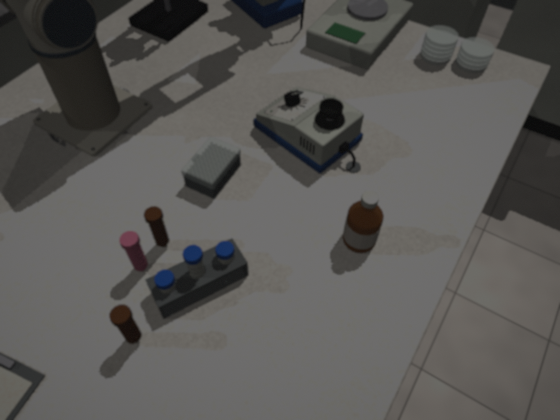

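View pics/top0.png

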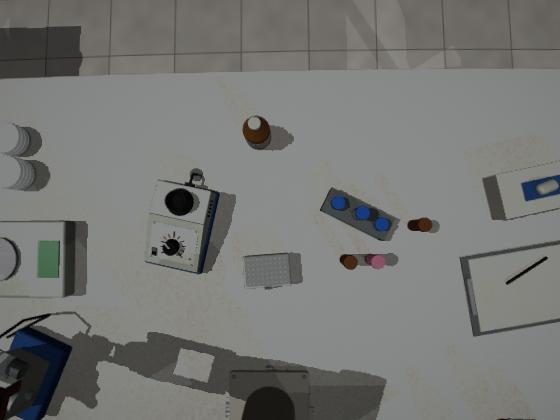

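The scene view shows the mixer near (310,125), with the dial at (293,98) and the cup at (330,112). The rack is at (197,275) with three blue caps. Two brown look-alikes and a pink one stand beside the rack. In the top view the dial is at (172,246) and the cup at (180,202), with caps at (339,203), (363,213) and (382,224).

```bash
cat > h.py <<'E'
import numpy as np,cv2
from workcell import ctrl
from scipy.spatial.transform import Rotation as R
def cam(n):
    c=ctrl.camera_info(n);K=np.array([[c['fx'],0,c['cx']],[0,c['fy'],c['cy']],[0,0,1.]])
    return K,c['dist'],R.from_rotvec(c['attitude']).as_matrix(),c['origin']
def ray(n,uv):
    K,d,A,o=cam(n);p=cv2.undistortPoints(np.array([[uv]],float),K,d)[0,0]
    v=A@np.array([p[0],p[1],1]);return o,v/np.linalg.norm(v)
def at_z(n,uv,z):
    o,v=ray(n,uv);return o+v*(z-o[2])/v[2]
def proj(n,P):
    K,d,A,o=cam(n);P=np.atleast_2d(P)
    rv=cv2.Rodrigues(A.T)[0];return cv2.projectPoints(P.astype(float),rv,-A.T@o,K,d)[0][:,0]
def tri(u1,u2):
    o1,v1=ray('scene',u1);o2,v2=ray('top',u2)
    s=np.linalg.lstsq(np.c_[v1,-v2],o2-o1,rcond=None)[0]
    a=o1+s[0]*v1;b=o2+s[1]*v2;return (a+b)/2,np.linalg.norm(a-b)
E
python3 - <<'E'
from h import *
for n in ("scene","top"):
    for th in ("tall_tube","short_tube_a","rack","mixer","cup_floor","dial_top"):
        r=ctrl.landmark_of(th,n); print(n,th,[(np.round(x['uv'],1).tolist(),round(float(x['p']),2)) for x in r[:4]])
    im=cv2.imread(f"pics/{n}0.png")
    g=np.clip(255*(im/255.)**0.5,0,255).astype(np.uint8)
    b=[(240,70,150,110),(130,200,150,110)] if n=="scene" else [(130,160,110,130),(310,170,130,110)]
    t=[cv2.resize(g[y:y+h,x:x+w],(400,int(400*h/w)),interpolation=3) for x,y,w,h in b]
    H=max(a.shape[0] for a in t);t=[cv2.copyMakeBorder(a,0,H-a.shape[0],0,0,0) for a in t]
    cv2.imwrite(f"pics/{n}1.png",np.hstack(t))
print(ctrl.get_obs()['t'])
E
```

```text
scene tall_tube [([163.8, 243.9], 0.79), ([199.0, 282.8], 0.76), ([142.9, 263.9], 0.57), ([134.3, 338.8], 0.57)]
scene short_tube_a [([225.1, 267.3], 0.93), ([173.9, 298.4], 0.92)]
scene rack [([200.5, 280.2], 0.8)]
scene mixer [([304.9, 130.8], 0.9)]
scene cup_floor [([329.6, 112.8], 0.95)]
scene dial_top [([290.0, 92.7], 0.62), ([197.6, 281.6], 0.28)]
top tall_tube [([344.7, 258.0], 0.79), ([410.9, 222.9], 0.7), ([353.0, 216.8], 0.64), ([369.0, 256.2], 0.62)]
top short_tube_a [([377.1, 227.0], 0.73), ([333.5, 202.5], 0.56), ([165.8, 247.5], 0.37)]
top rack [([352.5, 214.9], 0.92)]
top mixer [([179.3, 224.2], 0.86)]
top cup_floor [([176.7, 199.7], 0.93)]
top dial_top [([169.9, 248.6], 0.49)]
0.7
```

View pics/scene1.png

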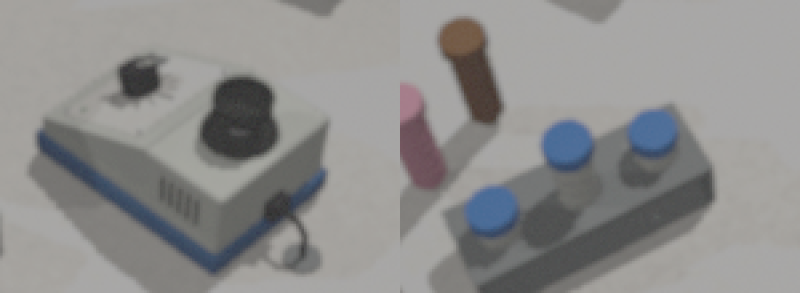

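View pics/top1.png

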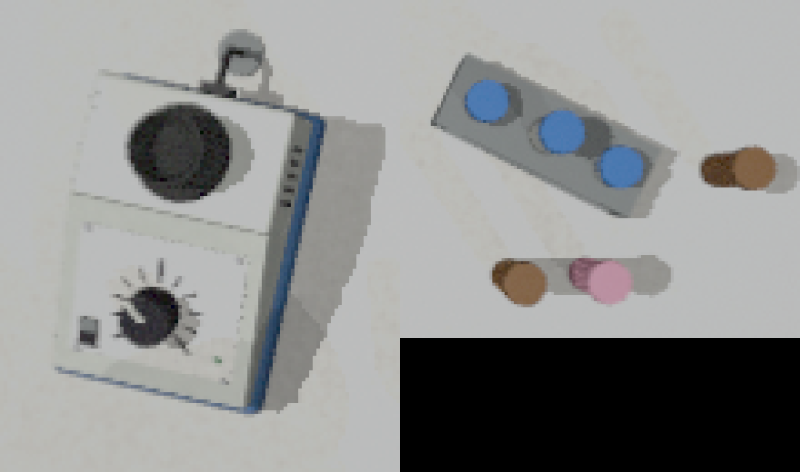

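```bash
python3 - <<'E'
from h import *
for n,(x,y,w,h) in (("scene",(250,80,120,90)),("top",(140,168,84,110)),("dial",(150,228,44,40))):
    im=cv2.imread(f"pics/{'top' if n=='dial' else n}0.png")
    g=np.clip(255*(im/255.)**0.5,0,255).astype(np.uint8)[y:y+h,x:x+w]
    s=int(min(800/w,600/h)); g=cv2.resize(g,None,fx=s,fy=s,interpolation=cv2.INTER_CUBIC)
    for i in range(0,w,10): cv2.putText(g,str(x+i),(i*s,10),0,.35,(0,0,255),1); cv2.line(g,(i*s,0),(i*s,h*s),(0,0,255) if 0 else (200,150,255),1)
    for i in range(0,h,10): cv2.putText(g,str(y+i),(0,i*s+10),0,.35,(0,0,255),1); cv2.line(g,(0,i*s),(w*s,i*s),(200,150,255),1)
    cv2.imwrite(f"pics/{n}2.png",g); print(n,s)
# cap blobs
for n in ("scene","top"):
    im=cv2.imread(f"pics/{n}0.png").astype(int)
    b,g,r=im[...,0],im[...,1],im[...,2]
    m=((b>60)&(b>1.8*r)&(b-g>25)).astype(np.uint8)
    k,l,s,c=cv2.connectedComponentsWithStats(m)
    for i in range(1,k):
        if s[i,4]>50: print(n,s[i],c[i])
E
```

```text
scene 6
top 5
dial 15
scene [216 241  18  15 213] [224.41314554 248.38497653]
scene [183 245  19  16 229] [192.08296943 253.05676856]
scene [154 270  20  17 248] [163.70967742 277.84274194]
top [522 175  38  26 401] [537.94264339 188.11471322]
top [331 196  14  14 154] [337.88961039 202.42857143]
top [355 206  15  14 170] [362.28235294 212.58235294]
top [374 217  15  14 159] [381.27044025 223.85534591]
top [ 10 331  35  18 317] [ 23.83280757 340.86750789]
top [ 16 405  24  15 204] [ 29.31862745 412.84803922]
```

View pics/scene2.png

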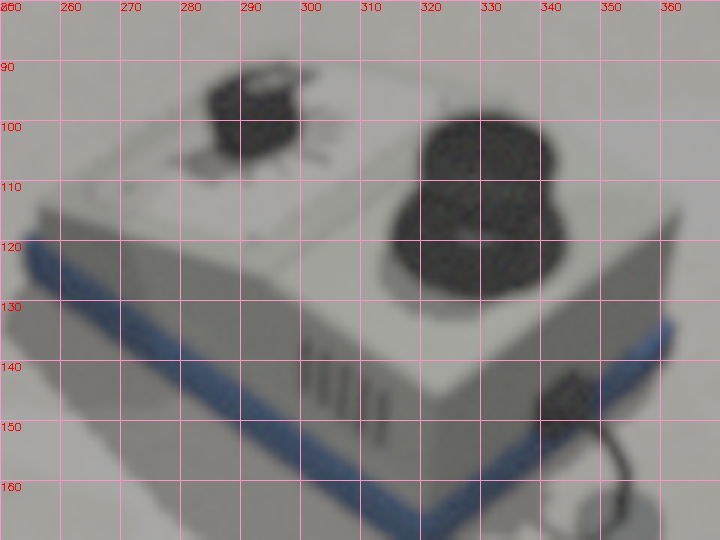

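View pics/top2.png

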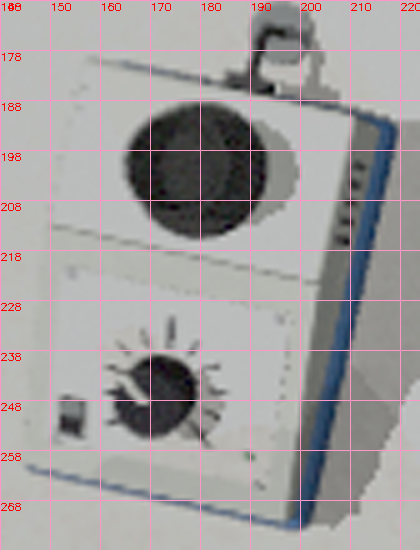

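View pics/dial2.png

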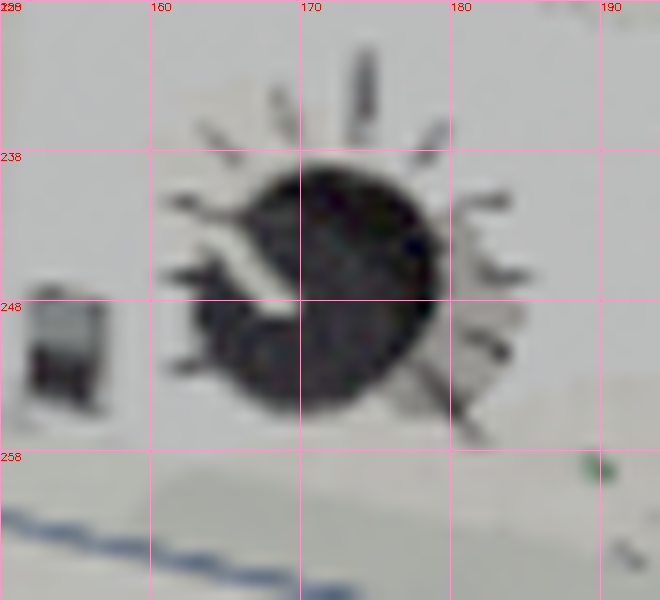

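```bash
cat > fit.py <<'E'
from h import *
from scipy.optimize import least_squares
top=[((201,273.6),(-116,-80,0)),((219.4,193),(116,-80,10)),((211,189.6),(114,-78,97)),((158,179.6),(114,78,97)),((150,213.2),(20,78,97)),((204.4,224.4),(20,-78,97))]
sc=[((320,168.5),(116,-80,0)),((254.5,126.7),(-116,-80,0)),((323,146.2),(114,-78,97)),((363.7,115),(114,78,97)),((295,126.7),(20,-78,97)),((256.3,114.5),(-112,-78,50))]
def W(p,P): 
    c,s=np.cos(p[2]),np.sin(p[2]);P=np.atleast_2d(P);return np.c_[p[0]+c*P[:,0]-s*P[:,1],p[1]+s*P[:,0]+c*P[:,1],P[:,2]]
def res(p,L,n): return (proj(n,W(p,[q[1] for q in L]))-np.array([q[0] for q in L])+0.5)
if __name__=="__main__":
    p0=[600,180,0]
    for nm,f in (("both",lambda p:np.r_[res(p,top,'top').ravel(),res(p,sc,'scene').ravel()]),("top",lambda p:res(p,top,'top').ravel()),("scene",lambda p:res(p,sc,'scene').ravel())):
        r=least_squares(f,p0,loss='soft_l1',x_scale=[1,1,.01]); print(nm,r.x.round(3)); print(f(r.x).reshape(-1,2).round(1).tolist())
        p=r.x
        print(' cupfloor',W(p,(65,0,120)),'dialtop',W(p,(-50-27*np.sin(np.radians(20)),0,72+27*np.cos(np.radians(20)))))
    print("net cup floor",at_z('top',(176.7,199.7),120),at_z('scene',(329.6,112.8),120),tri((329.6,112.8),(176.7,199.7)))
    print("net dial",tri((290,92.7),(169.9,248.6)))
    S=[(224.4,248.4),(192.1,253.05),(163.7,277.85)];T=[(337.9,202.4),(362.3,212.6),(381.3,223.85)]
    for a,b in zip(S,T): print("cap",tri(a,b))
E
python3 fit.py
```

```text
both [ 5.05181e+02  2.40753e+02 -2.32000e-01]
[[0.4, 0.3], [0.3, -0.1], [1.8, 0.6], [-3.2, -2.5], [-3.8, -0.8], [-0.1, 1.5], [0.3, 8.2], [-0.6, 0.6], [0.6, 1.2], [4.8, -1.5], [-1.7, -0.7], [-1.4, -1.4]]
 cupfloor [[568.44452224 225.82864437 120.        ]] dialtop [[447.52914111 254.35394009  97.37170076]]
top [ 5.04592e+02  2.40051e+02 -2.21000e-01]
[[1.1, 0.3], [0.1, -0.3], [1.7, 0.4], [-3.4, -2.0], [-3.7, -0.3], [0.2, 1.3]]
 cupfloor [[568.01427477 225.81725482 120.        ]] dialtop [[446.79499163 253.02216773  97.37170076]]
scene [ 5.05925e+02  2.41576e+02 -2.43000e-01]
[[0.1, 8.2], [-0.0, 0.1], [0.4, 1.2], [5.2, -1.1], [-1.6, -0.9], [-0.8, -1.8]]
 cupfloor [[569.02213172 225.96388937 120.        ]] dialtop [[448.4241874  255.80275189  97.37170076]]
net cup floor [571.47460811 224.46777904 120.        ] [567.93836936 219.60458745 120.        ] (array([569.32495378, 223.03435661, 118.82456511]), np.float64(5.56481970999761))
net dial (array([447.86642952, 244.86278058, 106.17408857]), np.float64(0.9170338097638363))
cap (array([ 563.00826916, -184.67717351,   82.87315842]), np.float64(0.9536735121172206))
cap (array([ 534.55334835, -240.1588599 ,  118.18466547]), np.float64(1.0726278628719317))
cap (array([ 506.50673739, -295.4163609 ,   82.75361695]), np.float64(1.6675834662377993))
```

```bash
cat > fit2.py <<'E'
from fit import *
# p: x,y,yaw,inset y, inset x
def f(p,split=False):
    w=80-p[3];xr=116-p[4]
    T=[((201,273.6),(-116,-80,0)),((219.4,193),(116,-80,10)),((211,189.6),(xr,-w,97)),((158,179.6),(xr,w,97)),((150,213.2),(20,w,97)),((204.4,224.4),(20,-w,97))]
    S=[((254.5,126.7),(-116,-80,0)),((323,146.2),(xr,-w,97)),((363.7,115),(xr,w,97)),((295,126.7),(20,-w,97))]
    return np.r_[res(p,T,'top').ravel(),res(p,S,'scene').ravel()]
def circ(c,ax,r):
    ax=np.array(ax,float);u=np.array([0,1.,0]);v=np.cross(ax,u);t=np.linspace(0,2*np.pi,60)
    return np.array(c)+r*(np.cos(t)[:,None]*u+np.sin(t)[:,None]*v)
r=least_squares(f,[505,240,-.23,5,3],loss='soft_l1',x_scale=[1,1,.01,1,1]);p=r.x
a=np.radians(20);n=np.array([-np.sin(a),0,np.cos(a)]);d0=np.array([-50,0,72])
if __name__=="__main__":
    print(p.round(3));print(f(p).reshape(-1,2).round(1).tolist())
    print('cup',W(p,(65,0,120)),'dialtop',W(p,d0+27*n))
    for cm in('top','scene'):
        im=cv2.imread(f'pics/{cm}0.png');im=np.clip(255*(im/255.)**.5,0,255).astype(np.uint8)
        x,y,w,h=(140,168,84,110) if cm=='top' else (250,80,120,90);s=5 if cm=='top' else 6
        g=cv2.resize(im[y:y+h,x:x+w],None,fx=s,fy=s,interpolation=3)
        def dr(P,col,cl=True):
            q=(proj(cm,W(p,P))-[x,y]+.5)*s;cv2.polylines(g,[q.round().astype(int)],cl,col,1)
        dr(circ((65,0,139),(0,0,1),27.5),(0,0,255));dr(circ((65,0,139),(0,0,1),23),(0,255,255));dr(circ((65,0,115),(0,0,1),27.5),(255,0,255))
        dr(circ(d0+27*n,n,19),(0,0,255));dr(circ(d0,n,19),(255,0,255))
        sl=np.array([np.cos(a),0,np.sin(a)])
        for k in range(11):
            th=np.radians(27*(k-5));dv=np.cos(th)*sl+np.sin(th)*np.array([0,-1,0])
            dr([d0+dv*24,d0+dv*30],(0,255,0),False)
        dr([(-116,-80,0),(116,-80,0),(116,80,0),(-116,80,0)],(255,255,0))
        cv2.imwrite(f'pics/{cm}3.png',g)
E
python3 fit2.py
```

```text
[ 5.06341e+02  2.37913e+02 -2.37000e-01  8.39800e+00  7.52700e+00]
[[1.1, -0.1], [1.5, -0.3], [0.2, 1.9], [0.0, -0.4], [-0.2, -0.9], [-1.4, 0.6], [-0.8, 1.2], [0.2, -0.5], [1.1, -0.2], [-0.1, -1.2]]
cup [[569.51812792 222.62625176 120.        ]] dialtop [[448.76804791 251.84337118  97.37170076]]
```

```bash
python3 -c "
import cv2,numpy as np
a=cv2.imread('pics/top3.png');b=cv2.imread('pics/scene3.png');b=b[:,:]
a=cv2.resize(a,None,fx=1,fy=1);b=cv2.resize(b,(380,285));b=cv2.copyMakeBorder(b,0,550-285,0,0,0)
cv2.imwrite('pics/both3.png',np.hstack([a,b[:550]]))"
```

```text
(no output)
```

View pics/both3.png

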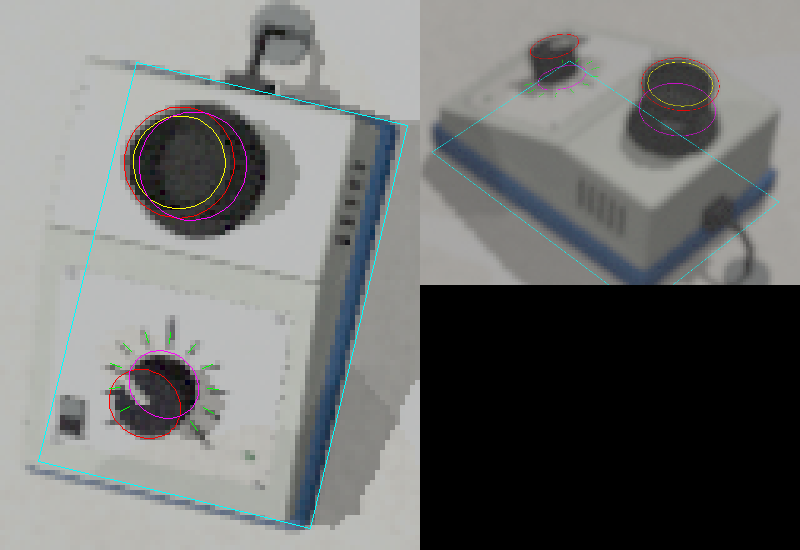

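```bash
cat > ov.py <<'E'
from fit2 import *
def overlay(cm,src,box,s,p,out,ang=None):
    im=cv2.imread(src);im=np.clip(255*(im/255.)**.5,0,255).astype(np.uint8)
    x,y,w,h=box;g=cv2.resize(im[y:y+h,x:x+w],None,fx=s,fy=s,interpolation=3)
    def dr(P,col,cl=True):
        q=(proj(cm,W(p,P))-[x,y]+.5)*s;cv2.polylines(g,[q.round().astype(int)],cl,col,1)
    dr(circ(d0+27*n,n,19),(0,0,255));dr(circ(d0,n,19),(255,0,255))
    sl=np.array([np.cos(a),0,np.sin(a)])
    for k in range(11):
        th=np.radians(27*(k-5));dv=np.cos(th)*sl+np.sin(th)*np.array([0,-1,0])
        dr([d0+dv*22,d0+dv*34],(0,255,0),False)
    if ang is not None:
        th=ang-np.radians(135);dv=np.cos(th)*sl+np.sin(th)*np.array([0,-1,0]);dr([d0+27*n,d0+27*n+dv*19],(0,255,255),False)
    cv2.imwrite(out,g)
if __name__=="__main__":
    overlay('top','pics/top0.png',(148,224,50,42),8,p,'pics/o1.png',.471*3)
    overlay('scene','pics/scene0.png',(270,80,50,42),8,p,'pics/o2.png',.471*3)
    cv2.imwrite('pics/o12.png',np.hstack([cv2.imread('pics/o1.png'),cv2.imread('pics/o2.png')]))
E
python3 ov.py
```

```text
(no output)
```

View pics/o12.png

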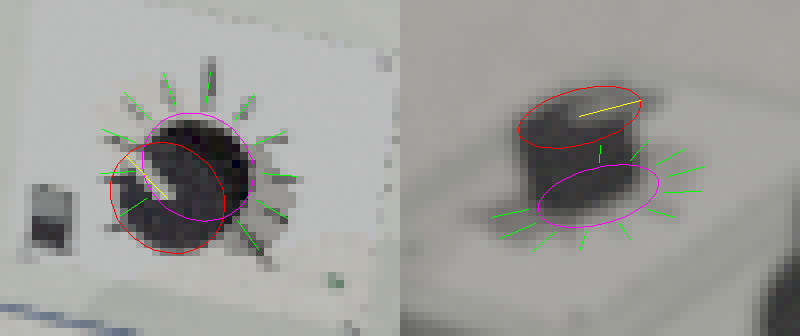

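```bash
cat > plan.py <<'E'
from fit2 import *
def delta(Pt,Rt=None):
    o=ctrl.get_obs();Rc=R.from_rotvec(o['orientation']);d=Rc.inv().apply(np.array(Pt)-o['ee_pos'])
    w=(Rc.inv()*R.from_matrix(Rt)).as_rotvec(degrees=True) if Rt is not None else None
    return d.round(1),None if w is None else w.round(2)
nw=W([0,0,p[2]],n)[0]
DT=np.array([449.0,250.8,97.4])
def Rdial(yaw):
    z=-nw;y=np.array([np.cos(yaw),np.sin(yaw),0]);y-=z*(y@z);y/=np.linalg.norm(y);return np.c_[np.cross(y,z),y,z]
def index(cm,im,c=DT):
    # rectify knob top, 0.25mm/px
    sl=W([0,0,p[2]],[np.cos(a),0,np.sin(a)])[0];rt=W([0,0,p[2]],[0,-1,0])[0]
    gx,gy=np.meshgrid(np.arange(-24,24.1,.25),np.arange(-24,24.1,.25))
    P=c+gx.ravel()[:,None]*rt-gy.ravel()[:,None]*sl
    q=proj(cm,P).astype(np.float32).reshape(gx.shape+(2,))
    return cv2.remap(im,q[...,0],q[...,1],cv2.INTER_CUBIC)
E
python3 - <<'E'
from plan import *
for cm in('top','scene'):
    im=cv2.imread(f'pics/{cm}0.png');g=index(cm,im);g=np.clip(255*(g/255.)**.5,0,255).astype(np.uint8)
    cv2.circle(g,(96,96),76,(0,0,255),1);cv2.imwrite(f'pics/i_{cm}.png',cv2.resize(g,None,fx=2,fy=2))
cv2.imwrite('pics/i0.png',np.hstack([cv2.imread(f'pics/i_{c}.png') for c in('top','scene')]))
Rt=Rdial(1.315)
print(nw,'target grasp pose',DT+nw*(163-0))
for h in (80,):
    print(DT+nw*(163+h),delta(DT+nw*(163+h),Rt))
E
```

```text
[-0.33242735  0.0804353   0.93969262] target grasp pose [394.81434264 263.91095464 250.56989719]
[368.22015498 270.34577901 325.74530685] (array([-287.9, -270.3,   78.9]), array([ -0.35, -20.  ,  -0.06]))
```

View pics/i0.png

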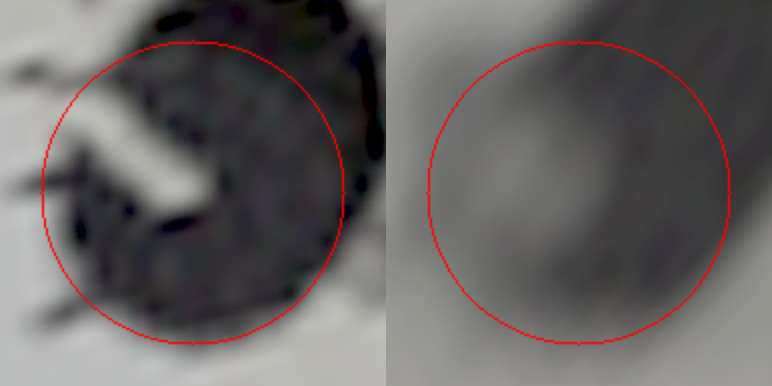

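Request:
jog_arm:
  steps:
    - [[-0.02, -0.019, 0.001, 0, 0, 0, -0.3], [-0.02, -0.019, 0.001, 0, 0, 0, -0.3], [-0.02, -0.019, 0.001, 0, 0, 0, -0.3], [-0.02, -0.019, 0.001, 0, 0, 0, -0.3], [-0.02, -0.019, 0.001, 0, 0, 0, -0.3], [-0.02, -0.019, 0.001, 0, 0, 0, -0.3], [-0.02, -0.019, 0.001, 0, 0, 0, -0.3], [-0.02, -0.019, 0.001, 0, 0, 0, -0.3], [-0.02, -0.019, 0.001, 0, 0, 0, -0.3], [-0.02, -0.019, 0.001, 0, 0, 0, -0.3], [-0.02, -0.019, 0.001, 0, 0, 0, -0.3], [-0.02, -0.019, 0.001, 0, 0, 0, -0.3], [-0.02, -0.019, 0.001, 0, 0, 0, -0.3], [-0.02, -0.019, 0.001, 0, 0, 0, -0.3], [0, 0, 0, 0, -5, 0, -0.3], [0, 0, 0, 0, -5, 0, -0.3], [0, 0, 0, 0, -5, 0, -0.3], [0, 0, 0, 0, -5, 0, -0.3], [0, 0, 0, 0, 0, 0, -0.3]]

```text
t: 2.28
ee_pos: [361.3, 276.4, 390.7]
orientation: [0.355, 2.769, -0.063]
ft_force: [-0.9, 0.3, -0.1]
width: 57.2
```

```bash
sed -i 's/^DT=.*/DT=np.array([449.1,248.8,97.4])/' plan.py; python3 - <<'E'
from plan import *
o=ctrl.get_obs();print(o['t'],o['qpos'].round(2),o['width'],o['ee_pos'],o['ft_force'].round(1))
Rt=Rdial(1.315)
print(delta(DT+nw*(163+40),Rt),delta(DT+nw*(163-2),Rt))
E
```

```text
2.2833 [ 0.71  0.16  2.06 -0.43  0.75 -0.32] 57.210241490443615 [361.26365185 276.38018959 390.74086253] [-0.9  0.3 -0.1]
(array([ 14.3,  -5.8, 104.1]), array([-0.34,  0.19,  0.06])) (array([ 14.4,  -5.5, 146.1]), array([-0.34,  0.19,  0.06]))
```

Request:
jog_arm:
  steps:
    - [[0.0036, -0.0014, 0.026, -0.08, 0.05, 0, -0.3], [0.0036, -0.0014, 0.026, -0.08, 0.05, 0, -0.3], [0.0036, -0.0014, 0.026, -0.08, 0.05, 0, -0.3], [0.0036, -0.0014, 0.026, -0.08, 0.05, 0, -0.3], [0, 0, 0, 0, 0, 0, -0.3], [0, 0, 0, 0, 0, 0, -0.3]]

```text
t: 2.78
ee_pos: [381.5, 265.4, 287.3]
orientation: [0.357, 2.778, -0.058]
ft_force: [-0.9, -0.5, 0.2]
width: 57.0
```

```bash
python3 - <<'E'
from plan import *
o=ctrl.get_obs();print(o['t'],o['qpos'].round(2),o['width'],o['ee_pos'],o['ft_force'].round(1))
print(delta(DT+nw*(163-2),Rdial(1.315)))
L=[]
for cm,b in(('top',(120,180,140,105)),('scene',(220,40,140,105))):
    im=ctrl.get_image(cm)[:,:,::-1];cv2.imwrite(f'pics/{cm}_a.png',im)
    x,y,w,h=b;L.append(cv2.resize(np.clip(255*(im[y:y+h,x:x+w]/255.)**.5,0,255).astype(np.uint8),None,fx=2.8,fy=2.8,interpolation=3))
cv2.imwrite('pics/a.png',np.hstack(L))
E
```

```text
2.7833 [ 0.65  0.37  2.12 -0.57  0.51 -0.18] 56.970670752347985 [381.51091992 265.41782074 287.28194327] [-0.9 -0.5  0.2]
(array([-0.7, -0.1, 41.2]), array([-0.22, -0.37, -0.  ]))
```

View pics/a.png

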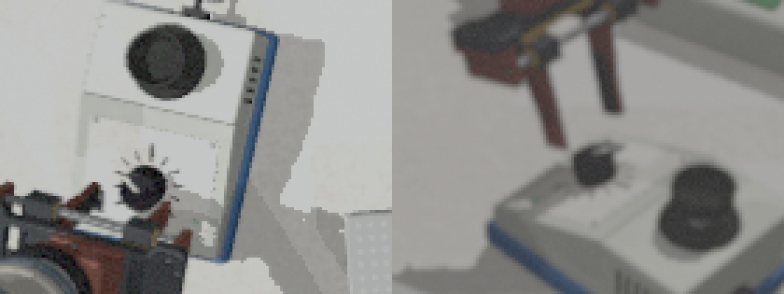

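The jaws straddle the knob (top view about (145,185) in the crop), both fingertips clear of it. Next I'll descend and close.

Request:
jog_arm:
  steps:
    - [[-0.0007, 0, 0.012, 0, -0.2, 0, -0.3], [0, 0, 0.012, 0, -0.2, 0, -0.3], [0, 0, 0.012, 0, 0, 0, -0.3], [0, 0, 0.004, 0, 0, 0, -0.3], [0, 0, 0, 0, 0, 0, -0.3]]

```text
t: 3.3
ee_pos: [395.8, 262.6, 251.4]
orientation: [0.355, 2.767, -0.055]
ft_force: [-0.6, -0.3, 0.1]
width: 56.9
```

```bash
cat > st.py <<'E'
from workcell import ctrl
o=ctrl.get_obs();print(o['t'],'q',o['qpos'].round(3),'w',round(o['width'],1),'P',o['ee_pos'].round(1),'F',o['ft_force'].round(1),'M',o['moment'].round(2))
E
python3 st.py; python3 -c "
from plan import *
print(delta(DT+nw*161,Rdial(1.315)))"
```

```text
3.3 q [ 0.632  0.451  2.111 -0.68   0.434 -0.083] w 56.9 P [395.8 262.6 251.4] F [-0.6 -0.3  0.1] M [-0.01  0.13  0.05]
(array([ 0.9, -0.8,  2.5]), array([-0.01,  0.24, -0.02]))
```

Request:
jog_arm:
  steps:
    - [[0, 0, 0.002, 0, 0, 0, 0.05], [0, 0, 0, 0, 0, 0, 0.2], [0, 0, 0, 0, 0, 0, 0.3], [0, 0, 0, 0, 0, 0, 0.3]]

```text
t: 3.63
ee_pos: [396.2, 262.3, 249.4]
orientation: [0.355, 2.767, -0.055]
ft_force: [-1.1, -0.7, 4.0]
width: 37.1
```

```bash
python3 st.py
```

```text
3.6333 q [ 0.631  0.455  2.112 -0.686  0.43  -0.077] w 37.1 P [396.2 262.3 249.4] F [-1.1 -0.7  4. ] M [-0.07  0.2  -0.09]
```

Request:
jog_arm:
  steps:
    - [[0, 0, 0, 0, 0, 3, 1], [0, 0, 0, 0, 0, 6, 1], [0, 0, 0, 0, 0, 6, 1], [0, 0, 0, 0, 0, 6, 1], [0, 0, 0, 0, 0, 6, 1], [0, 0, 0, 0, 0, 0, 1]]

```text
t: 4.13
ee_pos: [395.7, 261.6, 249.3]
orientation: [0.999, 2.606, 0.06]
ft_force: [-3.1, -3.8, 8.7]
width: 37.5
```

```bash
python3 st.py
```

```text
4.1333 q [ 0.63   0.455  2.113 -0.686  0.432  0.4  ] w 37.5 P [395.7 261.6 249.3] F [-3.1 -3.8  8.7] M [-0.64  0.2  -0.26]
```

Request:
jog_arm:
  steps:
    - [[0, 0, -0.0005, 0, 0, 6, 1], [0, 0, 0, 0, 0, 6, 1], [0, 0, 0, 0, 0, 6, 1], [0, 0, 0, 0, 0, 6, 1], [0, 0, 0, 0, 0, 6, 1], [0, 0, 0, 0, 0, 0, 1]]

```text
t: 4.63
ee_pos: [395.0, 261.1, 249.1]
orientation: [1.65, 2.273, 0.184]
ft_force: [-3.3, -4.3, 2.6]
width: 37.1
```

```bash
python3 st.py
```

```text
4.6333 q [ 0.631  0.454  2.114 -0.684  0.433  0.922] w 37.1 P [395.  261.1 249.1] F [-3.3 -4.3  2.6] M [-0.75  0.59 -0.36]
```

Request:
jog_arm:
  steps:
    - [[0, 0, 0, 0, 0, 6, 1], [0, 0, 0, 0, 0, 6, 1], [0, 0, 0, 0, 0, 6, 1], [0, 0, 0, 0, 0, 6, 1], [0, 0, 0, 0, 0, 6, 1], [0, 0, 0, 0, 0, 6, 1], [0, 0, 0, 0, 0, 6, 1], [0, 0, 0, 0, 0, 6, 1], [0, 0, 0, 0, 0, 2, 1], [0, 0, 0, 0, 0, 0, 1], [0, 0, 0, 0, 0, 0, 1]]

```text
t: 5.55
ee_pos: [393.3, 261.1, 248.4]
orientation: [2.513, 1.403, 0.367]
ft_force: [-14.3, 1.6, 5.0]
width: 37.2
```

```bash
python3 st.py
```

```text
5.55 q [ 0.632  0.454  2.116 -0.682  0.432  1.789] w 37.2 P [393.3 261.1 248.4] F [-14.3   1.6   5. ] M [ 0.37  2.65 -0.1 ]
```

Request:
jog_arm:
  steps:
    - [[0, 0, 0, 0, 0, 0, -0.1], [0, 0, 0, 0, 0, 0, -0.4], [0, 0, 0, 0, 0, 0, -0.4], [0, 0, -0.02, 0, 0, 0, -0.4], [0, 0, -0.03, 0, 0, 0, -0.4], [0, 0, -0.04, 0, 0, 0, -0.4], [0, 0, -0.04, 0, 0, 0, -0.4], [0, 0, -0.02, 0, 0, 0, -0.4]]

```text
t: 6.22
ee_pos: [345.3, 275.1, 393.9]
orientation: [2.513, 1.404, 0.382]
ft_force: [0.9, 1.7, 0.2]
width: 61.3
```

```bash
python3 st.py; cat > look.py <<'E'
import sys
from ov import *
import plan
tag=sys.argv[1]
for cm in('top','scene'):
    cv2.imwrite(f'pics/{cm}_{tag}.png',ctrl.get_image(cm)[:,:,::-1])
pp=p.copy(); pp[0]+=.3;pp[1]-=2.8
overlay('top',f'pics/top_{tag}.png',(148,224,50,42),8,pp,'pics/t1.png',3.299)
g=plan.index('top',cv2.imread(f'pics/top_{tag}.png'));g=np.clip(255*(g/255.)**.5,0,255).astype(np.uint8);cv2.circle(g,(96,96),76,(0,0,255),1)
g=cv2.resize(g,(336,336))
cv2.imwrite(f'pics/l_{tag}.png',np.hstack([cv2.imread('pics/t1.png'),g]))
E
python3 look.py b
```

```text
6.2167 q [ 0.728  0.138  2.087 -0.428  0.753  1.57 ] w 61.3 P [345.3 275.1 393.9] F [0.9 1.7 0.2] M [-0.03  0.21  0.02]
```

View pics/l_b.png

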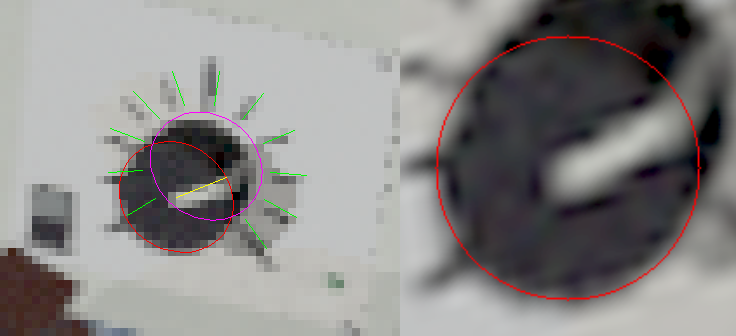

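```bash
cat > ang.py <<'E'
import sys
from plan import *
def idx(f,c=DT,out=None):
    g=index('top',cv2.imread(f),c).astype(float).mean(2)
    yy,xx=np.mgrid[0:g.shape[0],0:g.shape[1]];X=(xx-96)*.25;Y=-(yy-96)*.25
    res=[]
    for rr in (15,17):
        m=np.hypot(X,Y)<rr
        lo=np.percentile(g[m],30);w=np.where(m,np.clip(g-lo-25,0,None),0)
        x0=(w*X).sum()/w.sum();y0=(w*Y).sum()/w.sum()
        C=np.cov(np.c_[X.ravel(),Y.ravel()].T,aweights=w.ravel());e,v=np.linalg.eigh(C);d=v[:,1]
        d=d*np.sign(d@[x0,y0]);th=np.degrees(np.arctan2(d[0],d[1]))
        res.append((round(th,1),round(np.degrees(np.arctan2(x0,y0)),1),'idx rad',round(np.radians(th+135),3),(x0.round(1),y0.round(1)),e.round(1)))
    return res
if __name__=="__main__":
    for f in sys.argv[1:]: print(f,idx(f))
E
python3 ang.py pics/top0.png pics/top_b.png
python3 - <<'E'
# tick fit
from ov import *
K={5:(210,75),6:(248,105),7:(280,138),8:(290,178),10:(262,255),4:(168,90),3:(132,105),2:(112,140),1:(112,178),0:(112,228)}
ks=list(K);Z=np.array([K[k] for k in ks])/8+[148,224]-.5
sl=np.array([np.cos(a),0,np.sin(a)])
def f(q):
    pp=np.array([q[0],q[1],q[2]])
    P=[]
    for k in ks:
        th=np.radians(27*(k-5));r=q[3]+(q[4] if k%5==0 else 0);P.append(d0+r*(np.cos(th)*sl+np.sin(th)*np.array([0,-1,0])))
    return (proj('top',W(pp,P))-Z).ravel()
r=least_squares(f,[506,238,-.237,28,2],loss='soft_l1',x_scale=[1,1,.01,1,1]);print(r.x.round(3));print(f(r.x).reshape(-1,2).round(1).tolist(),ks)
print(W(r.x[:3],d0+27*n),W(r.x[:3],d0))
E
```

```text
pics/top0.png [(np.float64(-49.8), np.float64(-68.5), 'idx rad', np.float64(1.488), (np.float64(-7.8), np.float64(3.1)), array([ 2.7, 16.5])), (np.float64(-48.7), np.float64(-66.0), 'idx rad', np.float64(1.506), (np.float64(-8.6), np.float64(3.8)), array([ 2.7, 21.9]))]
pics/top_b.png [(np.float64(60.7), np.float64(71.8), 'idx rad', np.float64(3.416), (np.float64(6.4), np.float64(2.1)), array([ 1.9, 21.7])), (np.float64(60.8), np.float64(70.9), 'idx rad', np.float64(3.418), (np.float64(7.0), np.float64(2.4)), array([ 1.9, 25.7]))]
[ 5.04684e+02  2.38271e+02 -2.21000e-01  3.06080e+01  4.97800e+00]
[[0.0, -0.2], [0.1, 0.1], [-0.3, 0.1], [-0.2, 0.1], [0.2, 0.4], [-0.2, -0.3], [-0.0, 0.2], [-0.0, -0.1], [-0.2, 0.2], [0.7, -0.4]] [5, 6, 7, 8, 10, 4, 3, 2, 1, 0]
[[446.89227025 251.26457481  97.37170076]] [[455.90190759 249.23893037  72.        ]]
```

```bash
sed -i 's/^DT=.*/DT=np.array([447.1,251.0,97.4])/; s/^nw=.*/p[2]=-.222; nw=W([0,0,p[2]],n)[0]/' plan.py; python3 ang.py pics/top0.png pics/top_b.png
cat > lf.py <<'E'
# fit: image model of index line, pixels near knob top
import sys
from plan import *
def fit(f,c=DT,guess=1.4,cm='top'):
    im=cv2.imread(f).astype(float).mean(2)
    sl=W([0,0,p[2]],[np.cos(a),0,np.sin(a)])[0];rt=W([0,0,p[2]],[0,-1,0])[0]
    c0=proj(cm,c)[0];x0,y0=(c0-10).astype(int);ss=6
    gx,gy=np.meshgrid(x0+(np.arange(20*ss)+.5)/ss-.5,y0+(np.arange(20*ss)+.5)/ss-.5)
    # homography plane->pix via 4 pts (local)
    pl=np.float32([[-25,-25],[25,-25],[25,25],[-25,25]]);q=proj(cm,c+pl[:,:1]*rt+pl[:,1:]*sl).astype(np.float32)
    H=cv2.getPerspectiveTransform(q,pl);U=cv2.perspectiveTransform(np.float32(np.c_[gx.ravel(),gy.ravel()])[None],H)[0]
    I=im[y0:y0+20,x0:x0+20];Uc=U.reshape(20,ss,20,ss,2).mean((1,3))
    m=np.hypot(Uc[...,0],Uc[...,1])<16
    def mod(v):
        th=v[0]-np.radians(135);d=np.array([np.sin(th),np.cos(th)]);X=U-[v[1],v[2]]
        s=X@d;t=X@[d[1],-d[0]];k=6.
        sg=lambda z:1/(1+np.exp(-np.clip(k*z,-50,50)))
        w=sg(v[3]-abs(t))*sg(s-v[4]);w=w.reshape(20,ss,20,ss).mean((1,3))
        w=cv2.GaussianBlur(w,(0,0),max(.05,abs(v[7])))
        return v[5]+w*v[6]
    r=least_squares(lambda v:np.r_[(mod(v)-I)[m]/10,(v[1])/1.,v[2]/1.,v[4]/1.5],[guess,0,0,1.5,0,20,80,.4],x_scale=[.1,1,1,1,1,10,10,.3],loss='soft_l1')
    return r.x.round(3),round(r.cost,2)
if __name__=="__main__":
    print(fit(sys.argv[1],guess=float(sys.argv[2])))
E
python3 lf.py pics/top0.png 1.45; python3 lf.py pics/top_b.png 3.4
```

```text
pics/top0.png [(np.float64(-50.4), np.float64(-44.5), 'idx rad', np.float64(1.477), (np.float64(-5.7), np.float64(5.8)), array([ 2.6, 16.1])), (np.float64(-21.2), np.float64(-51.7), 'idx rad', np.float64(1.986), (np.float64(-6.8), np.float64(5.4)), array([13.3, 35.1]))]
pics/top_b.png [(np.float64(62.1), np.float64(60.7), 'idx rad', np.float64(3.441), (np.float64(7.2), np.float64(4.0)), array([ 1.9, 14.9])), (np.float64(55.0), np.float64(63.3), 'idx rad', np.float64(3.316), (np.float64(6.6), np.float64(3.3)), array([ 8.7, 57.8]))]
(array([1.5100e+00, 1.3600e-01, 6.5400e-01, 2.9600e+00, 6.4100e-01,
       1.1110e+01, 1.0296e+02, 2.3000e-02]), np.float64(14.59))
(array([  3.435,   0.183,   0.277,   2.071,   0.71 ,  12.473, 135.692,
         0.375]), np.float64(10.56))
```

```bash
python3 - <<'E'
from plan import *
o=ctrl.get_obs();y=R.from_rotvec(o['orientation']).as_matrix()[:,1];yaw=np.arctan2(y[1],y[0]);print(yaw)
Rt=Rdial(yaw);print(delta(DT+nw*203,Rt),delta(DT+nw*161,Rt))
E
```

```text
-0.5722896322985331
(array([ -2.8,  -3.6, 111.1]), array([ 0.43, -0.18,  2.35])) (array([ -3. ,  -4. , 153.1]), array([ 0.43, -0.18,  2.35]))
```

Request:
jog_arm:
  steps:
    - [[-0.001, -0.0013, 0.037, 0.2, -0.1, 0, -0.4], [-0.001, -0.0013, 0.037, 0.2, -0.1, 0, -0.4], [-0.001, -0.0013, 0.036, 0, 0, 0, -0.4], [0, 0, 0.02, 0, 0, 0, -0.4], [0, 0, 0.015, 0, 0, 0, -0.4], [0, 0, 0.007, 0, 0, 0, -0.4], [0, 0, 0, 0, 0, 0, -0.4], [0, 0, 0, 0, 0, 0, 0.1], [0, 0, 0, 0, 0, 0, 0.3], [0, 0, 0, 0, 0, 0, 0.3]]

```text
t: 7.15
ee_pos: [391.4, 261.7, 246.4]
orientation: [2.517, 1.406, 0.369]
ft_force: [-0.4, 0.7, 0.4]
width: 45.0
```

```bash
python3 st.py;  python3 -c "
from plan import *
print(delta(DT+nw*161))"
```

```text
7.15 q [ 0.635  0.457  2.12  -0.683  0.424  1.795] w 45.0 P [391.4 261.7 246.4] F [-0.4  0.7  0.4] M [-0.06  0.23 -0.02]
(array([ 2.5,  1.6, -1.6]), None)
```

Request:
jog_arm:
  steps:
    - [[0.001, 0, -0.001, 0, 0, 0, 0.3], [0, 0, 0, 0, 0, 0, 0.4], [0, 0, 0, 0, 0, 0, 0.4]]

```text
t: 7.4
ee_pos: [393.4, 261.9, 248.4]
orientation: [2.514, 1.404, 0.369]
ft_force: [15.2, -11.8, 0.9]
width: 37.6
```

```bash
python3 st.py
```

```text
7.4 q [ 0.633  0.455  2.116 -0.682  0.431  1.791] w 37.6 P [393.4 261.9 248.4] F [ 15.2 -11.8   0.9] M [-2.12 -2.18 -0.51]
```

Request:
jog_arm:
  steps:
    - [[0, 0.0018, 0, 0, 0, -2, 1], [0, 0, 0, 0, 0, -2, 1], [0, 0, 0, 0, 0, -2, 1], [0, 0, 0, 0, 0, 0, 1]]

```text
t: 7.73
ee_pos: [393.8, 261.4, 248.5]
orientation: [2.428, 1.531, 0.349]
ft_force: [6.6, -5.6, 0.5]
width: 37.5
```

```bash
python3 st.py
```

```text
7.7333 q [ 0.631  0.455  2.116 -0.677  0.43   1.678] w 37.5 P [393.8 261.4 248.5] F [ 6.6 -5.6  0.5] M [-1.03 -0.91 -0.23]
```

Request:
jog_arm:
  steps:
    - [[0, 0, 0, 0, 0, 0, -0.1], [0, 0, 0, 0, 0, 0, -0.4], [0, 0, 0, 0, 0, 0, -0.4], [0, 0, -0.02, 0, 0, 0, -0.4], [0, 0, -0.03, 0, 0, 0, -0.4], [0, 0, -0.04, 0, 0, 0, -0.4], [0, 0, -0.04, 0, 0, 0, -0.4], [0, 0, -0.02, 0, 0, 0, -0.4]]

```text
t: 8.4
ee_pos: [342.8, 274.3, 392.0]
orientation: [2.432, 1.531, 0.353]
ft_force: [0.8, 0.2, 0.3]
width: 61.5
```

```bash
sed -i 's/^pp=p.copy.*/pp=np.array([504.7,238.3,-.221])/' look.py; python3 st.py; python3 look.py c; python3 lf.py pics/top_c.png 3.3;python3 ang.py pics/top_c.png
```

```text
8.4 q [ 0.729  0.138  2.091 -0.419  0.753  1.461] w 61.5 P [342.8 274.3 392. ] F [0.8 0.2 0.3] M [-0.03  0.21  0.02]
(array([  3.274,   0.148,   0.194,   1.853,   0.556,  12.611, 137.373,
         0.406]), np.float64(10.6))
pics/top_c.png [(np.float64(53.8), np.float64(51.7), 'idx rad', np.float64(3.294), (np.float64(6.3), np.float64(5.0)), array([ 1.7, 14.9])), (np.float64(50.8), np.float64(52.6), 'idx rad', np.float64(3.242), (np.float64(5.6), np.float64(4.3)), array([ 7.9, 62.1]))]
```

View pics/l_c.png

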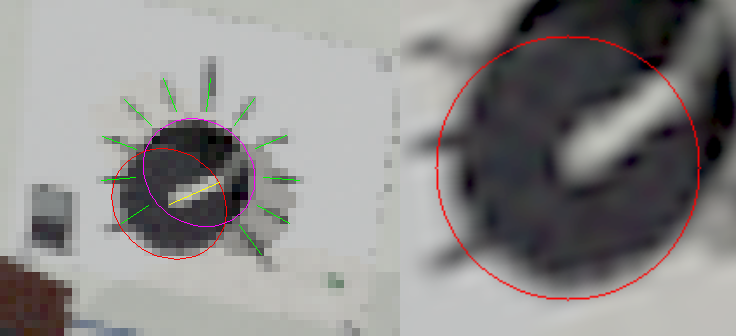

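The index now reads 3.27 to 3.29 rad against the 7 tick at 3.30, so the dial is done. Next is the tube in the middle hole.

```bash
cat >> plan.py <<'E'
def Rdown(yaw):
    z=np.array([0,0,-1.]);y=np.array([np.cos(yaw),np.sin(yaw),0]);return np.c_[np.cross(y,z),y,z]
E
python3 - <<'E'
from plan import *
S=[(224.4,248.4),(192.1,253.05),(163.7,277.85)];T=[(337.9,202.4),(362.3,212.6),(381.3,223.85)]
for b,z in zip(T,(84,120,84)): print(at_z('top',b,z))
for b,z in zip(S,(82,117,82)): print(at_z('scene',b,z))
yaw=-.47
print(delta([534.7,-240.1,400],Rdown(yaw)))
Rt=Rdown(yaw);o=ctrl.get_obs();print(Rt.T@(np.array([534.7,-240.1,400])-o['ee_pos']))
E
```

```text
[ 563.28978057 -184.21679969   84.        ]
[ 534.87001812 -239.44082132  120.        ]
[ 507.08944332 -294.52103241   84.        ]
[ 562.26408015 -184.58646274   82.        ]
[ 533.55150918 -240.02243225  117.        ]
[ 505.46183988 -295.70606834   82.        ]
(array([-385. ,  379.9,   95.3]), array([19.45, -4.64,  1.33]))
[-372.23107846  403.69608914   -8.12570122]
```

Request:
jog_arm:
  steps:
    - [[0, 0, 0, 4.86, -1.16, 0.33, -0.4], [0, 0, 0, 4.86, -1.16, 0.33, -0.4], [0, 0, 0, 4.86, -1.16, 0.33, -0.4], [0, 0, 0, 4.86, -1.16, 0.33, -0.4], [-0.0233, 0.0252, -0.0005, 0, 0, 0, -0.9], [-0.0233, 0.0252, -0.0005, 0, 0, 0, -0.9], [-0.0233, 0.0252, -0.0005, 0, 0, 0, -0.9], [-0.0233, 0.0252, -0.0005, 0, 0, 0, -0.9], [-0.0233, 0.0252, -0.0005, 0, 0, 0, -0.9], [-0.0233, 0.0252, -0.0005, 0, 0, 0, -0.9], [-0.0233, 0.0252, -0.0005, 0, 0, 0, -0.9], [-0.0233, 0.0252, -0.0005, 0, 0, 0, -0.9], [-0.0233, 0.0252, -0.0005, 0, 0, 0, -0.9], [-0.0233, 0.0252, -0.0005, 0, 0, 0, -0.9], [-0.0233, 0.0252, -0.0005, 0, 0, 0, -0.9], [-0.0233, 0.0252, -0.0005, 0, 0, 0, -0.9], [-0.0233, 0.0252, -0.0005, 0, 0, 0, -0.9], [-0.0233, 0.0252, -0.0005, 0, 0, 0, -0.9], [-0.0233, 0.0252, -0.0005, 0, 0, 0, -0.9], [-0.0233, 0.0252, -0.0005, 0, 0, 0, -0.9]]

```text
t: 10.17
ee_pos: [533.6, -243.4, 396.3]
orientation: [2.679, 1.64, -0.014]
ft_force: [0.4, 0.2, -0.6]
width: 83.1
```

```bash
python3 st.py; python3 - <<'E'
from plan import *
Rt=Rdown(-.47)
print(delta([534.7,-240.0,6+78+163],Rt))
E
```

```text
10.1667 q [-0.447  0.378  1.723 -0.009  1.046  0.03 ] w 83.1 P [ 533.6 -243.4  396.3] F [ 0.4  0.2 -0.6] M [-0.04  0.05 -0.02]
(array([4.600e+00, 1.000e-01, 1.492e+02]), array([-0.25,  0.43, -0.12]))
```

Request:
jog_arm:
  steps:
    - [[0.003, 0, 0.03, -0.25, 0.43, -0.12, -0.9], [0, 0, 0.03, 0, 0, 0, -0.9], [0, 0, 0, 0, 0, 0, -0.9], [0, 0, 0, 0, 0, 0, -0.9]]

```text
t: 10.5
ee_pos: [534.1, -238.8, 335.6]
orientation: [-2.675, -1.642, 0.003]
ft_force: [-0.1, -0.2, 1.4]
width: 83.6
```

```bash
python3 st.py; python3 - <<'E'
from plan import *
Rt=Rdown(-.47)
print(delta([534.7,-240.0,6+78+163],Rt))
L=[]
for cm,b in(('top',(300,160,120,105)),('scene',(120,180,140,122))):
    im=ctrl.get_image(cm)[:,:,::-1];cv2.imwrite(f'pics/{cm}_d.png',im)
    x,y,w,h=b;L.append(cv2.resize(np.clip(255*(im[y:y+h,x:x+w]/255.)**.5,0,255).astype(np.uint8),(390,341),interpolation=3))
cv2.imwrite('pics/d.png',np.hstack(L))
E
```

```text
10.5 q [-0.441  0.453  1.768  0.     0.924  0.029] w 83.6 P [ 534.1 -238.8  335.6] F [-0.1 -0.2  1.4] M [-0.06  0.12 -0.  ]
(array([-0.8,  1.4, 88.5]), array([-0.21,  0.  ,  0.02]))
```

View pics/d.png

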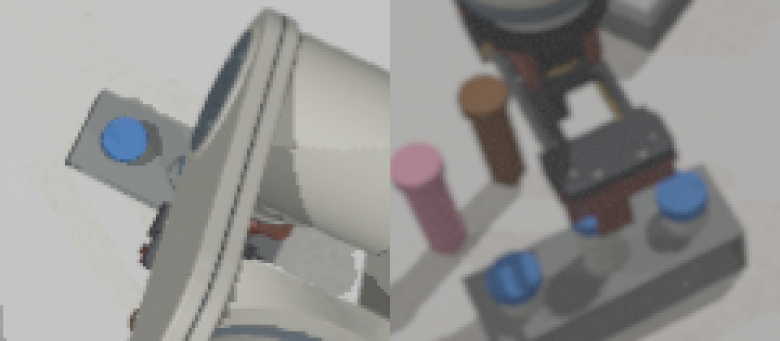

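The fingers straddle the middle tube across the row and stay clear of the brown and pink look-alikes. I'll descend to the body grip.

Request:
jog_arm:
  steps:
    - [[-0.0008, 0.001, 0.02, -0.2, 0, 0, -0.9], [0, 0, 0.02, 0, 0, 0, -0.9], [0, 0, 0.02, 0, 0, 0, -0.9], [0, 0, 0.018, 0, 0, 0, -0.9], [0, 0, 0.009, 0, 0, 0, -0.9], [0, 0, 0, 0, 0, 0, -0.9], [0, 0, 0, 0, 0, 0, -0.9]]

```text
t: 11.18
ee_pos: [536.4, -240.3, 252.1]
orientation: [2.672, 1.642, 0.006]
ft_force: [-0.4, 1.0, -0.1]
width: 83.8
```

```bash
python3 st.py; python3 - <<'E'
from plan import *
Rt=Rdown(-.47)
print(delta([534.7,-240.0,6+78+163],Rt))
E
```

```text
11.1833 q [-0.442  0.578  1.801  0.     0.756  0.027] w 83.8 P [ 536.4 -240.3  252.1] F [-0.4  1.  -0.1] M [-0.09  0.09  0.03]
(array([-0.5, -1.7,  5.1]), array([ 0.39, -0.02,  0.06]))
```

Request:
jog_arm:
  steps:
    - [[-0.0005, -0.0015, 0.005, 0.3, 0, 0, -0.6], [0, 0, 0, 0, 0, 0, 0], [0, 0, 0, 0, 0, 0, 0.2], [0, 0, 0, 0, 0, 0, 0.4], [0, 0, 0, 0, 0, 0, 0.6], [0, 0, 0, 0, 0, 0, 1], [0, 0, 0, 0, 0, 0, 1]]

```text
t: 11.77
ee_pos: [534.3, -240.1, 246.2]
orientation: [2.677, 1.644, 0.001]
ft_force: [-0.9, 0.6, -0.5]
width: 40.0
```

```bash
python3 st.py; python3 - <<'E'
from plan import *
Rt=Rdown(-.47)
print(delta([534.7,-240.0,6+78+163],Rt))
E
```

```text
11.7667 q [-4.430e-01  5.870e-01  1.805e+00  1.000e-03  7.500e-01  2.600e-02] w 40.0 P [ 534.3 -240.1  246.2] F [-0.9  0.6 -0.5] M [-0.05  0.11  0.01]
(array([ 0.3,  0.3, -0.8]), array([ 0.03, -0.02,  0.04]))
```

Request:
jog_arm:
  steps:
    - [[0, 0, 0, 0, 0, 0, 1], [0, 0, 0, 0, 0, 0, 1], [0, 0, 0, 0, 0, 0, 1], [0, 0, 0, 0, 0, 0, 1]]

```text
t: 12.1
ee_pos: [534.4, -240.1, 246.1]
orientation: [2.677, 1.644, 0.001]
ft_force: [-0.3, 0.4, 1.3]
width: 34.2
```

```bash
python3 st.py
```

```text
12.1 q [-4.430e-01  5.870e-01  1.805e+00  1.000e-03  7.500e-01  2.600e-02] w 34.2 P [ 534.4 -240.1  246.1] F [-0.3  0.4  1.3] M [-0.09  0.13 -0.03]
```

Request:
jog_arm:
  steps:
    - [[0, 0, 0, 0, 0, 0, 1], [0, 0, 0, 0, 0, 0, 1]]

```text
t: 12.27
ee_pos: [534.3, -240.1, 246.1]
orientation: [2.677, 1.644, 0.001]
ft_force: [0.1, -0.3, 1.2]
width: 34.0
```

```bash
python3 st.py;  python3 - <<'E'
from plan import *
L=[]
for cm,b in(('top',(300,160,120,105)),('scene',(120,180,140,122))):
    im=ctrl.get_image(cm)[:,:,::-1];cv2.imwrite(f'pics/{cm}_e.png',im)
    x,y,w,h=b;L.append(cv2.resize(np.clip(255*(im[y:y+h,x:x+w]/255.)**.5,0,255).astype(np.uint8),(390,341),interpolation=3))
cv2.imwrite('pics/e.png',np.hstack(L))
E
```

```text
12.2667 q [-4.430e-01  5.870e-01  1.805e+00  1.000e-03  7.500e-01  2.600e-02] w 34.0 P [ 534.3 -240.1  246.1] F [ 0.1 -0.3  1.2] M [-0.11  0.07  0.04]
```

View pics/e.png

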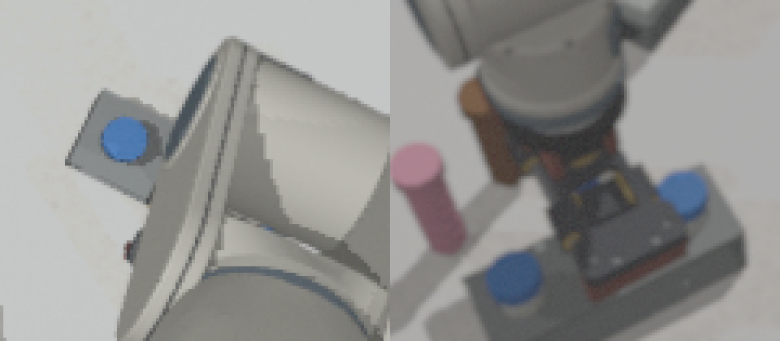

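The width stopped at 34 mm. That means the fingers are bearing on the 35 mm cap, not the 30 mm body, so I'll open and raise so the pads sit on the cap itself.

Request:
jog_arm:
  steps:
    - [[0, 0, 0, 0, 0, 0, 0], [0, 0, 0, 0, 0, 0, -0.3], [0, 0, 0, 0, 0, 0, -0.3], [0, 0, -0.01, 0, 0, 0, -0.3], [0, 0, -0.01, 0, 0, 0, -0.3], [0, 0, -0.009, 0, 0, 0, -0.3], [0, 0, 0, 0, 0, 0, -0.3], [0, 0, 0, 0, 0, 0, -0.3]]

```text
t: 13.03
ee_pos: [534.6, -240.3, 276.3]
orientation: [2.675, 1.643, 0.003]
ft_force: [0.2, -0.1, 0.3]
width: 57.2
```

```bash
python3 st.py; python3 -c "
from plan import *
print(delta([534.7,-240.0,6+107+163],Rdown(-.47)))"
```

```text
13.0333 q [-4.430e-01  5.400e-01  1.796e+00  1.000e-03  8.040e-01  2.600e-02] w 57.2 P [ 534.6 -240.3  276.3] F [ 0.2 -0.1  0.3] M [-0.05  0.07 -0.03]
(array([ 0.3, -0. ,  0.3]), array([ 0.15, -0.03,  0.04]))
```

Request:
jog_arm:
  steps:
    - [[0, 0, 0, 0.1, 0, 0, 0], [0, 0, 0, 0, 0, 0, 0.15], [0, 0, 0, 0, 0, 0, 0.3], [0, 0, 0, 0, 0, 0, 1], [0, 0, 0, 0, 0, 0, 1], [0, 0, 0, 0, 0, 0, 1], [0, 0, 0, 0, 0, 0, 1]]

```text
t: 13.62
ee_pos: [534.2, -240.1, 274.8]
orientation: [-2.676, -1.643, 0.001]
ft_force: [0.5, -0.5, -1.0]
width: 34.3
```

```bash
python3 st.py; python3 -c "
from plan import *
print(delta([534.7,-240.0,6+107+163],Rdown(-.47)))"
```

```text
13.6167 q [-4.430e-01  5.420e-01  1.796e+00  1.000e-03  8.050e-01  2.600e-02] w 34.3 P [ 534.2 -240.1  274.8] F [ 0.5 -0.5 -1. ] M [-0.06  0.13  0.  ]
(array([ 0.3,  0.4, -1.2]), array([-0.11, -0.02,  0.04]))
```

Request:
jog_arm:
  steps:
    - [[0, 0, -0.006, 0, 0, 0, 1], [0, 0, -0.012, 0, 0, 0, 1], [0, 0, -0.018, 0, 0, 0, 1], [0, 0, -0.02, 0, 0, 0, 1], [0, 0, -0.02, 0, 0, 0, 1], [0, 0, -0.02, 0, 0, 0, 1], [0, 0, -0.02, 0, 0, 0, 1], [0, 0, -0.02, 0, 0, 0, 1], [0, 0, -0.02, 0, 0, 0, 1], [0, 0, -0.012, 0, 0, 0, 1], [0, 0, -0.006, 0, 0, 0, 1], [0, 0, 0, 0, 0, 0, 1]]

```text
t: 14.62
ee_pos: [534.6, -240.3, 450.8]
orientation: [2.676, 1.644, 0.002]
ft_force: [0.7, 0.1, -0.0]
width: 34.3
```

```bash
python3 st.py; python3 - <<'E'
from plan import *
print(delta([569.4,223,450],Rdown(-.47)))
L=[]
for cm,b in(('top',(260,120,200,175)),('scene',(80,110,240,210))):
    im=ctrl.get_image(cm)[:,:,::-1];cv2.imwrite(f'pics/{cm}_f.png',im)
    x,y,w,h=b;L.append(cv2.resize(np.clip(255*(im[y:y+h,x:x+w]/255.)**.5,0,255).astype(np.uint8),(390,341),interpolation=3))
cv2.imwrite('pics/f.png',np.hstack(L))
E
```

```text
14.6167 q [-0.443  0.316  1.676  0.     1.148  0.026] w 34.3 P [ 534.6 -240.3  450.8] F [ 0.7  0.1 -0. ] M [-0.05  0.11  0.01]
(array([ 429. , -178.4,    0.7]), array([ 0.07, -0.03,  0.04]))
```

View pics/f.png

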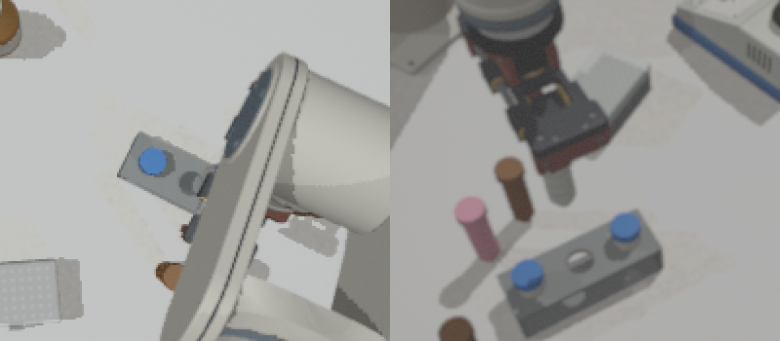

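The tube is out, the middle hole is empty, and the two short tubes are untouched. Next I'll carry it to above the cup.

Request:
jog_arm:
  steps:
    - [[0.01, -0.004, 0, 0, 0, 0, 1], [0.018, -0.0075, 0, 0, 0, 0, 1], [0.025, -0.0104, 0, 0, 0, 0, 1], [0.025, -0.0104, 0, 0, 0, 0, 1], [0.025, -0.0104, 0, 0, 0, 0, 1], [0.025, -0.0104, 0, 0, 0, 0, 1], [0.025, -0.0104, 0, 0, 0, 0, 1], [0.025, -0.0104, 0, 0, 0, 0, 1], [0.025, -0.0104, 0, 0, 0, 0, 1], [0.025, -0.0104, 0, 0, 0, 0, 1], [0.025, -0.0104, 0, 0, 0, 0, 1], [0.025, -0.0104, 0, 0, 0, 0, 1], [0.025, -0.0104, 0, 0, 0, 0, 1], [0.025, -0.0104, 0, 0, 0, 0, 1], [0.025, -0.0104, 0, 0, 0, 0, 1], [0.025, -0.0104, 0, 0, 0, 0, 1], [0.025, -0.0104, 0, 0, 0, 0, 1], [0.016, -0.007, 0, 0, 0, 0, 1], [0.01, -0.004, 0, 0, 0, 0, 1], [0, 0, 0, 0, 0, 0, 1]]

```text
t: 16.38
ee_pos: [568.8, 225.2, 448.2]
orientation: [-2.673, -1.646, 0.003]
ft_force: [-0.6, 0.0, -1.3]
width: 34.0
```

```bash
python3 st.py; python3 - <<'E'
from plan import *
print(delta([569.4,223,450],Rdown(-.47)))
L=[]
for cm,b in(('top',(120,130,160,140)),('scene',(250,0,160,140))):
    im=ctrl.get_image(cm)[:,:,::-1];cv2.imwrite(f'pics/{cm}_g.png',im)
    x,y,w,h=b;L.append(cv2.resize(np.clip(255*(im[y:y+h,x:x+w]/255.)**.5,0,255).astype(np.uint8),(390,341),interpolation=3))
cv2.imwrite('pics/g.png',np.hstack(L))
E
```

```text
16.3833 q [0.357 0.359 1.621 0.002 1.165 0.823] w 34.0 P [568.8 225.2 448.2] F [-0.6  0.  -1.3] M [ 0.01  0.06 -0.  ]
(array([-1.7,  1.5, -1.8]), array([-0.17,  0.04,  0.17]))
```

View pics/g.png

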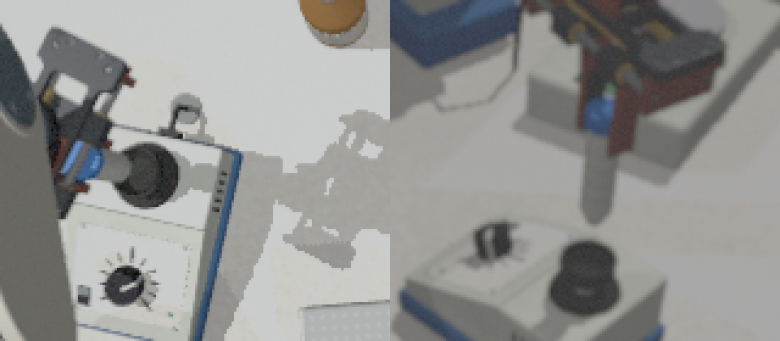

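Request:
jog_arm:
  steps:
    - [[-0.002, 0.001, 0.01, -0.15, 0, 0.15, 1], [0, 0, 0.015, 0, 0, 0, 1], [0, 0, 0.004, 0, 0, 0, 1], [0, 0, 0, 0, 0, 0, 1], [0, 0, 0, 0, 0, 0, 1], [0, 0, 0, 0, 0, 0, 1]]

```text
t: 16.98
ee_pos: [569.6, 220.4, 420.9]
orientation: [2.679, 1.639, 0.002]
ft_force: [0.7, -0.1, -1.2]
width: 34.5
```

```bash
python3 st.py; python3 - <<'E'
from plan import *
print(delta([568.8,222.9,418],Rdown(-.47)))
o=ctrl.get_obs()
Rc=R.from_rotvec(o['orientation']);tip=o['ee_pos']+Rc.apply([0,0,268.8]);zz=-Rc.apply([0,0,1]);print('tip',tip.round(1))
L=[]
C=np.array([568.8,222.9,139.])
def C3(c,r):
    t=np.linspace(0,2*np.pi,50);return np.c_[c[0]+r*np.cos(t),c[1]+r*np.sin(t),np.full(50,c[2])]
for cm,b in(('top',(140,170,80,70)),('scene',(290,60,80,70))):
    im=ctrl.get_image(cm)[:,:,::-1];cv2.imwrite(f'pics/{cm}_h.png',im)
    x,y,w,h=b;s=5;g=cv2.resize(np.clip(255*(im[y:y+h,x:x+w]/255.)**.45,0,255).astype(np.uint8),None,fx=s,fy=s,interpolation=3)
    def dr(P,c,cl=True): cv2.polylines(g,[((proj(cm,P)-[x,y]+.5)*s).round().astype(int)],cl,c,1)
    dr(C3(C,27.5),(0,0,255));dr(C3(C,23),(0,255,255))
    dr(C3(tip,5),(0,255,0));dr(C3(tip+17*zz,15),(0,255,0));dr(C3(tip+80*zz,15),(0,255,0));dr([tip,tip+110*zz],(255,255,0),False)
    L.append(g)
cv2.imwrite('pics/h.png',np.hstack(L))
E
```

```text
16.9833 q [ 3.500e-01  3.840e-01  1.649e+00 -1.000e-03  1.106e+00  8.230e-01] w 34.5 P [569.6 220.4 420.9] F [ 0.7 -0.1 -1.2] M [-0.08  0.09  0.02]
(array([ 1.8, -1.8,  2.9]), array([ 0.1 , -0.05, -0.15]))
tip [570.1 220.4 152.1]
```

View pics/h.png

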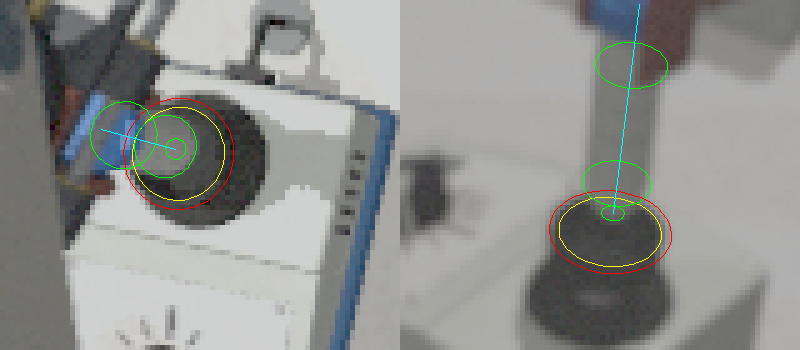

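Request:
jog_arm:
  steps:
    - [[0.0015, -0.001, 0, 0, 0, 0, 1], [0, 0, 0, 0, 0, 0, 1], [0, 0, 0, 0, 0, 0, 1], [0, 0, 0, 0, 0, 0, 1]]

```text
t: 17.42
ee_pos: [569.1, 222.8, 420.6]
orientation: [2.678, 1.64, 0.002]
ft_force: [-0.4, -0.3, -0.4]
width: 34.6
```

```bash
python3 st.py; python3 - <<'E'
from plan import *
print(delta([568.8,222.9,418],Rdown(-.47)))
L=[]
for cm,b in(('top',(150,178,50,44)),('scene',(305,60,50,66))):
    im=ctrl.get_image(cm)[:,:,::-1];cv2.imwrite(f'pics/{cm}_i.png',im)
    x,y,w,h=b;s=8;g=cv2.resize(np.clip(255*(im[y:y+h,x:x+w]/255.)**.4*1.1,0,255).astype(np.uint8),None,fx=s,fy=s,interpolation=3)
    g=cv2.copyMakeBorder(g,0,528-g.shape[0],0,0,0);L.append(g)
cv2.imwrite('pics/i.png',np.hstack(L))
print(ctrl.get_obs()['ee_pos'])
E
```

```text
17.4167 q [ 3.540e-01  3.850e-01  1.649e+00 -1.000e-03  1.106e+00  8.260e-01] w 34.6 P [569.1 222.8 420.6] F [-0.4 -0.3 -0.4] M [-0.07  0.13 -0.05]
(array([-0. , -0.3,  2.6]), array([ 0.07, -0.03, -0.1 ]))
[569.07201104 222.70668045 420.46075539]
```

View pics/i.png

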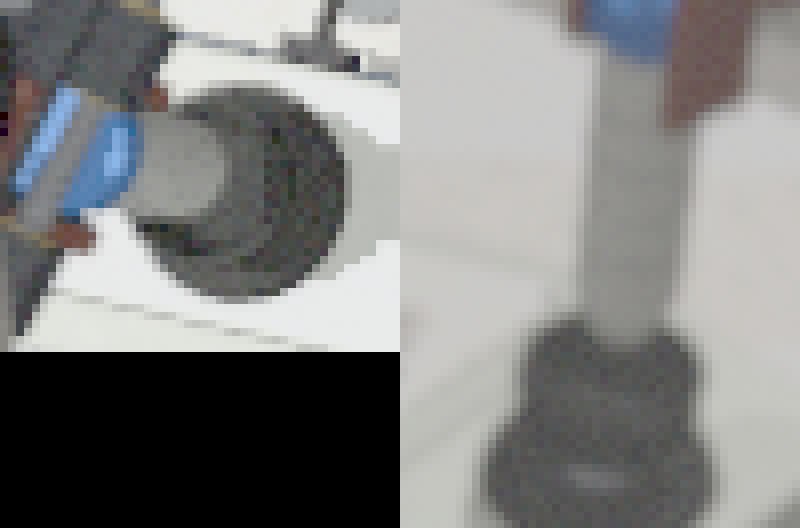

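```bash
cat > tov.py <<'E'
import sys
from plan import *
tag=sys.argv[1];C=np.array([float(v) for v in sys.argv[2].split(',')]);off=np.array([float(v) for v in sys.argv[3].split(',')])
o=ctrl.get_obs();Rc=R.from_rotvec(o['orientation']);tip=o['ee_pos']+Rc.apply([0,0,268.8])+off;zz=-Rc.apply([0,0,1]);print('tip',tip.round(1))
def C3(c,r):
    t=np.linspace(0,2*np.pi,50);return np.c_[c[0]+r*np.cos(t),c[1]+r*np.sin(t),np.full(50,c[2])]
L=[]
for cm,b in(('top',(150,178,50,44)),('scene',(305,60,50,66))):
    im=cv2.imread(f'pics/{cm}_{tag}.png')
    x,y,w,h=b;s=8;g=cv2.resize(np.clip(255*(im[y:y+h,x:x+w]/255.)**.4*1.1,0,255).astype(np.uint8),None,fx=s,fy=s,interpolation=3)
    def dr(P,c,cl=True): cv2.polylines(g,[((proj(cm,P)-[x,y]+.5)*s).round().astype(int)],cl,c,1)
    dr(C3(C,27.5),(0,0,255));dr(C3(C-[0,0,24],27.5),(255,0,255))
    dr(C3(tip,5),(0,255,0))
    for k in (17,50,98): dr(C3(tip+k*zz,15),(0,255,0))
    g=cv2.copyMakeBorder(g,0,528-g.shape[0],0,0,0);L.append(g)
cv2.imwrite(f'pics/o_{tag}.png',np.hstack(L))
E
python3 tov.py i 568.8,222.9,139 0,0,0
```

```text
tip [569.4 222.7 151.7]
```

View pics/o_i.png

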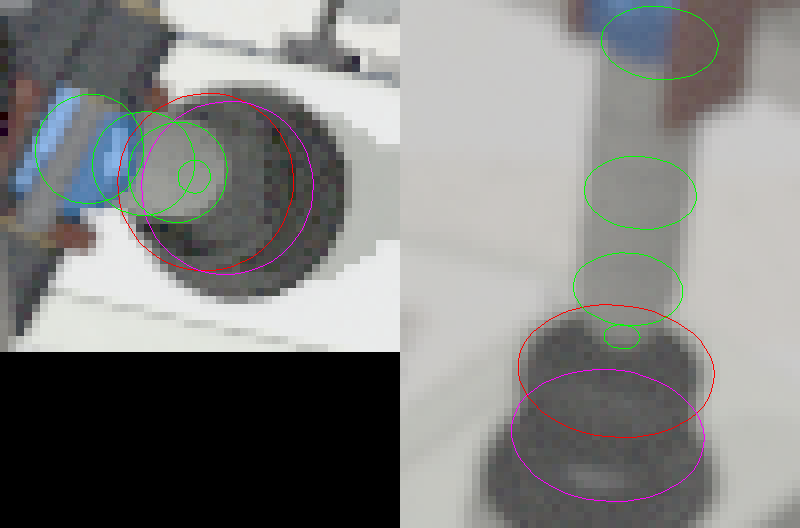

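```bash
cat > cov.py <<'E'
from plan import *
C=np.array([568.8,222.9,139])
def C3(c,r):
    t=np.linspace(0,2*np.pi,50);return np.c_[c[0]+r*np.cos(t),c[1]+r*np.sin(t),np.full(50,c[2])]
L=[]
for cm,b in(('top',(155,182,48,40)),('scene',(308,90,42,44))):
    im=cv2.imread(f'pics/{cm}0.png')
    x,y,w,h=b;s=8;g=cv2.resize(np.clip((im[y:y+h,x:x+w].astype(float)-8)*4,0,255).astype(np.uint8),None,fx=s,fy=s,interpolation=3)
    L.append(g.copy())
    def dr(P,c,cl=True): cv2.polylines(g,[((proj(cm,P)-[x,y]+.5)*s).round().astype(int)],cl,c,1)
    dr(C3(C,27.5),(0,0,255));dr(C3(C,23),(0,255,255));dr(C3(C-[0,0,19],14.5),(0,255,0))
    L.append(g)
L=[cv2.copyMakeBorder(g,0,352-g.shape[0],0,400-g.shape[1],0) for g in L]
cv2.imwrite('pics/cov.png',cv2.resize(np.vstack([np.hstack(L[:2]),np.hstack(L[2:])]),(680,600)))
E
python3 cov.py
```

```text
(no output)
```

View pics/cov.png

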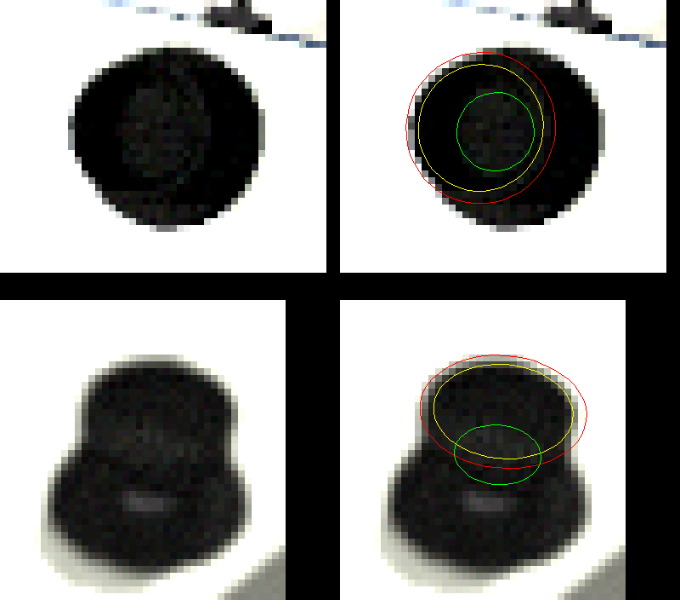

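Request:
jog_arm:
  steps:
    - [[-0.001, -0.0005, 0.008, 0, 0, 0, 1], [0, 0, 0.008, 0, 0, 0, 1], [0, 0, 0.006, 0, 0, 0, 1], [0, 0, 0.004, 0, 0, 0, 1], [0, 0, 0, 0, 0, 0, 1], [0, 0, 0, 0, 0, 0, 1], [0, 0, 0, 0, 0, 0, 1]]

```text
t: 18.1
ee_pos: [568.4, 222.0, 394.5]
orientation: [2.679, 1.64, 0.002]
ft_force: [0.3, -0.4, -0.5]
width: 34.4
```

```bash
cat >> st.py <<'E'
from scipy.spatial.transform import Rotation as R
Rc=R.from_rotvec(o['orientation']);print('tip',(o['ee_pos']+Rc.apply([0,0,268.8])).round(1),'tilt deg',(R.from_rotvec(o['orientation']).as_matrix()[:,2]*57.3).round(2))
E
python3 st.py
```

```text
18.1 q [ 3.530e-01  4.130e-01  1.672e+00 -1.000e-03  1.055e+00  8.250e-01] w 34.4 P [568.4 222.  394.5] F [ 0.3 -0.4 -0.5] M [-0.05  0.08  0.05]
tip [568.7 222.  125.7] tilt deg [ 8.00e-02 -1.00e-02 -5.73e+01]
```

Request:
jog_arm:
  steps:
    - [[0, 0, 0.002, 0, 0, 0, 1], [0, 0, 0.002, 0, 0, 0, 1], [0, 0, 0.001, 0, 0, 0, 1], [0, 0, 0, 0, 0, 0, 1], [0, 0, 0, 0, 0, 0, 1]]

```text
t: 18.52
ee_pos: [568.2, 222.0, 389.4]
orientation: [2.679, 1.64, 0.001]
ft_force: [0.6, 0.4, -0.6]
width: 34.3
```

```bash
python3 st.py
```

```text
18.5167 q [ 3.530e-01  4.190e-01  1.677e+00 -1.000e-03  1.045e+00  8.250e-01] w 34.3 P [568.2 222.  389.4] F [ 0.6  0.4 -0.6] M [-0.03  0.1  -0.03]
tip [568.5 221.9 120.6] tilt deg [ 6.00e-02 -1.00e-02 -5.73e+01]
```

Request:
jog_arm:
  steps:
    - [[0, 0, 0.001, 0, 0, 0, 1], [0, 0, 0.001, 0, 0, 0, 1], [0, 0, 0, 0, 0, 0, 1], [0, 0, 0, 0, 0, 0, 1]]

```text
t: 18.85
ee_pos: [568.4, 222.1, 387.9]
orientation: [2.679, 1.64, 0.003]
ft_force: [0.0, 1.2, 3.1]
width: 34.3
```

```bash
python3 st.py
```

```text
18.85 q [ 3.530e-01  4.200e-01  1.678e+00 -1.000e-03  1.042e+00  8.250e-01] w 34.3 P [568.4 222.1 387.9] F [0.  1.2 3.1] M [-0.05  0.21 -0.  ]
tip [568.9 222.1 119.1] tilt deg [ 1.10e-01  1.00e-02 -5.73e+01]
```

Contact is about 3 N at the floor height, as expected. I'll take a look, then press in small steps.

Request:
jog_arm:
  steps:
    - [[0, 0, 0.001, 0, 0, 0, 1], [0, 0, 0.001, 0, 0, 0, 1], [0, 0, 0.001, 0, 0, 0, 1], [0, 0, 0, 0, 0, 0, 1], [0, 0, 0, 0, 0, 0, 1]]

```text
t: 19.27
ee_pos: [568.4, 222.1, 384.8]
orientation: [2.678, 1.64, 0.003]
ft_force: [-0.8, 0.8, 5.8]
width: 34.3
```

```bash
python3 st.py; python3 - <<'E'
from plan import *
for cm in('top','scene'): cv2.imwrite(f'pics/{cm}_j.png',ctrl.get_image(cm)[:,:,::-1])
E
python3 tov.py j 568.5,222,136 0,0,0
```

```text
19.2667 q [ 3.530e-01  4.240e-01  1.680e+00 -1.000e-03  1.036e+00  8.250e-01] w 34.3 P [568.4 222.1 384.8] F [-0.8  0.8  5.8] M [-0.01  0.29 -0.03]
tip [569.  222.1 116. ] tilt deg [ 1.20e-01  1.00e-02 -5.73e+01]
tip [569.  222.1 116.1]
```

View pics/o_j.png

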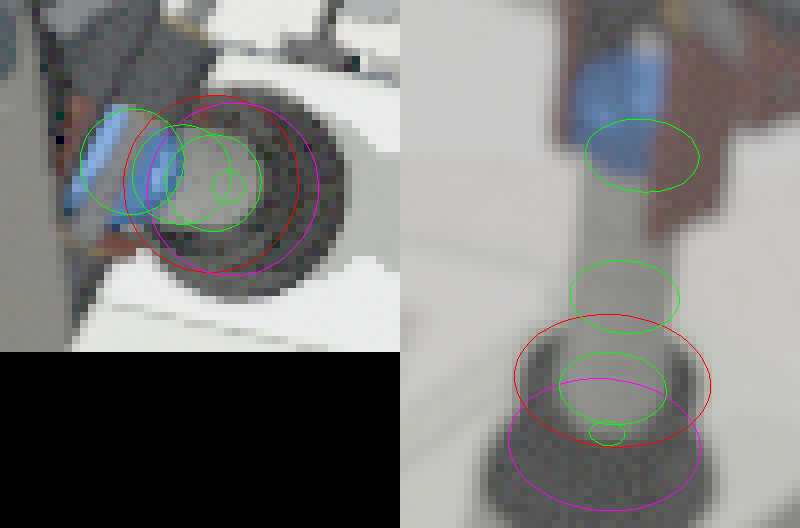

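The scene view shows the tube centred between the rim walls: tube about 555 to 668, rim about 525 to 695. I'll continue pressing.

Request:
jog_arm:
  steps:
    - [[0, 0, 0.001, 0, 0, 0, 1], [0, 0, 0.001, 0, 0, 0, 1], [0, 0, 0, 0, 0, 0, 1], [0, 0, 0, 0, 0, 0, 1]]

```text
t: 19.7
ee_pos: [568.5, 222.1, 383.1]
orientation: [2.679, 1.64, 0.003]
ft_force: [-0.7, 0.8, 7.5]
width: 34.1
```

```bash
python3 st.py
```

```text
19.7 q [ 0.353  0.426  1.681 -0.     1.032  0.825] w 34.1 P [568.5 222.1 383.1] F [-0.7  0.8  7.5] M [0.05 0.37 0.01]
tip [569.  222.2 114.3] tilt deg [ 1.30e-01  2.00e-02 -5.73e+01]
```

Request:
jog_arm:
  steps:
    - [[0, 0, 0.001, 0, 0, 0, 1], [0, 0, 0, 0, 0, 0, 1], [0, 0, 0, 0, 0, 0, 1]]

```text
t: 19.95
ee_pos: [568.5, 222.2, 382.4]
orientation: [2.678, 1.64, 0.004]
ft_force: [-0.6, 0.4, 8.3]
width: 34.3
```

```bash
python3 st.py
```

```text
19.95 q [ 0.353  0.427  1.682 -0.     1.03   0.825] w 34.3 P [568.5 222.2 382.4] F [-0.6  0.4  8.3] M [ 0.02  0.48 -0.02]
tip [569.3 222.4 113.6] tilt deg [ 1.60e-01  4.00e-02 -5.73e+01]
```

Request:
jog_arm:
  steps:
    - [[0, 0, 0.001, 0, 0, 0, 1], [0, 0, 0, 0, 0, 0, 1], [0, 0, 0, 0, 0, 0, 1]]

```text
t: 20.2
ee_pos: [568.7, 222.4, 382.3]
orientation: [2.679, 1.64, 0.006]
ft_force: [-2.3, 0.3, 13.9]
width: 34.0
```

```bash
python3 st.py
```

```text
20.2 q [0.353 0.427 1.681 0.    1.029 0.825] w 34.0 P [568.7 222.4 382.3] F [-2.3  0.3 13.9] M [ 0.09  0.73 -0.02]
tip [569.7 222.8 113.5] tilt deg [  0.21   0.08 -57.3 ]
```

Request:
jog_arm:
  steps:
    - [[0, 0, 0.0005, 0, 0, 0, 1], [0, 0, 0, 0, 0, 0, 1], [0, 0, 0, 0, 0, 0, 1]]

```text
t: 20.45
ee_pos: [568.8, 222.5, 382.3]
orientation: [2.679, 1.64, 0.007]
ft_force: [-1.6, 1.0, 16.6]
width: 34.4
```

```bash
python3 st.py
```

```text
20.45 q [0.353 0.427 1.681 0.    1.028 0.825] w 34.4 P [568.8 222.5 382.3] F [-1.6  1.  16.6] M [0.15 0.84 0.01]
tip [569.9 223.  113.5] tilt deg [  0.24   0.1  -57.3 ]
```

The height has stopped at 382.3 mm while the force rises steeply past 9 N, so the cup is on its stop. I'll hold there, check it is steady and look.

Request:
jog_arm:
  steps:
    - [[0, 0, 0, 0, 0, 0, 1], [0, 0, 0, 0, 0, 0, 1], [0, 0, 0, 0, 0, 0, 1], [0, 0, 0, 0, 0, 0, 1], [0, 0, 0, 0, 0, 0, 1], [0, 0, 0, 0, 0, 0, 1]]

```text
t: 20.95
ee_pos: [568.8, 222.5, 382.3]
orientation: [2.679, 1.64, 0.007]
ft_force: [-2.7, 0.4, 16.2]
width: 34.4
```

```bash
python3 st.py; python3 - <<'E'
from plan import *
L=[]
for cm,b in(('top',(120,150,110,120)),('scene',(260,30,110,120))):
    im=ctrl.get_image(cm)[:,:,::-1];cv2.imwrite(f'pics/{cm}_k.png',im)
    x,y,w,h=b;L.append(cv2.resize(np.clip(255*(im[y:y+h,x:x+w]/255.)**.45,0,255).astype(np.uint8),(390,425),interpolation=3))
cv2.imwrite('pics/k.png',np.hstack(L))
E
python3 lf.py pics/top_k.png 3.3; python3 ang.py pics/top_k.png;python3 st.py
```

```text
20.95 q [0.353 0.427 1.681 0.    1.028 0.825] w 34.4 P [568.8 222.5 382.3] F [-2.7  0.4 16.2] M [ 0.16  0.92 -0.  ]
tip [569.9 223.  113.5] tilt deg [  0.24   0.1  -57.3 ]
(array([  3.272,   0.152,   0.196,   1.859,   0.569,  14.933, 149.575,
         0.403]), np.float64(9.21))
pics/top_k.png [(np.float64(53.8), np.float64(51.5), 'idx rad', np.float64(3.295), (np.float64(6.3), np.float64(5.0)), array([ 1.8, 15. ])), (np.float64(40.3), np.float64(54.8), 'idx rad', np.float64(3.059), (np.float64(6.5), np.float64(4.6)), array([ 4.9, 45.8]))]
21.05 q [0.353 0.427 1.681 0.    1.028 0.825] w 34.2 P [568.8 222.5 382.3] F [-2.6  1.3 17.5] M [0.11 0.83 0.  ]
tip [569.9 223.  113.5] tilt deg [  0.24   0.1  -57.3 ]
```

View pics/k.png

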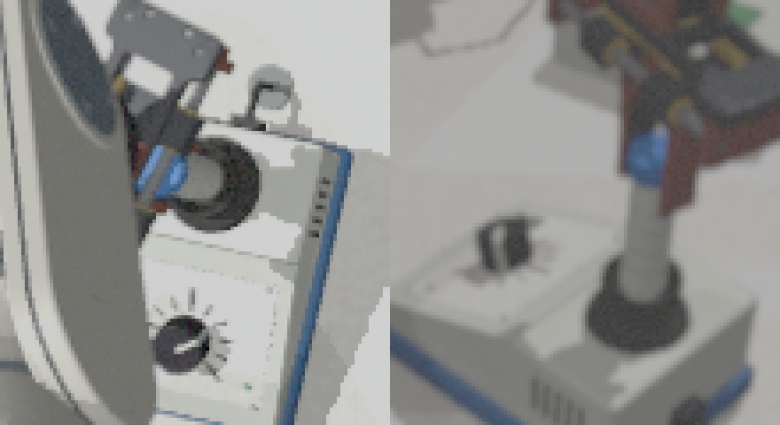

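```bash
python3 -c "
from workcell import ctrl
print(ctrl.close_job()); print(ctrl.get_obs()['ft_force'])"
```

```text
the job is handed in; nothing more can be done
None
the job is handed in; nothing more can be done
```

I set the dial to 7, took the tall tube out of the rack's middle hole and pressed it down in the mixer cup. The job was handed in at about 21 s with the arm still holding the tube there.

**Dial:** It overshot on the first turn, so I re-gripped it and turned it back 6°. The final image reads 3.27 to 3.295 rad against the target of 3.299. One looser image estimate gave 3.06, which I ignored because bright panel pixels skewed it. Dead reckoning from the start angle gives about 3.24, which is 0.06 rad low.

**Grip:** My first grip, lower on the tube, closed on the cap instead of the body (34 mm opening). I opened, raised the fingers and gripped the cap with the pads, about 34 mm wide.

**Cup:** Contact came at about 3 N. The force reached 8.3 N at nearly full travel, then rose to 16–17 N with the height fixed at 382.3 mm, so the cup is on its stop. In the last check:
- **Steadiness:** The pose was unchanged over half a second.
- **Tilt:** The tool was about 0.25° off vertical.
- **Centring:** The tip is within about 1 to 2 mm of the cup centre, from both camera views and the arm's position.
- **Clearance:** Only the tube appeared to touch the mixer.

**Everything else:** The two short tubes were still in the rack when I lifted the tall one. I did not touch the look-alikes, bottle or tip box, but I took no full-scene picture at the end to check them.

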